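# Pack the paint sample tins

### The job

The sample tins are ready to go out, but a stencil plate has been left lying on their tray and a drum bung on the felt mat where the stencil belongs. Put the bung in the steel dish, lift the stencil off the tray and lay it flat in the middle of the round felt mat, then stand every sample tin upright in a compartment of its own in the tray, and press every tin's lid down until it is fully home. Leave the roll of tape and the jar where they are.

Things in the scene. Friction and masses are not known exactly. Their poses are not given: they have to be found in the camera images.
- tray: Low open wooden tray fixed to the bench, 183 x 272 mm (its x by y), 25 mm high, floor 5 mm thick. It has 2 x 3 square compartments, each 84 to 85 mm wide inside, with 5 mm walls; their centres lie at x = -0.0445 and +0.0445, y = -0.089, 0 and +0.089 in the tray's frame. Origin: centre of its underside; z up. At the start the stencil plate lies on top of its walls and covers it.
- mat: Round grey felt mat, 260 mm across, 4 mm thick, fixed to the bench. Origin: centre of its underside.
- stencil: Round dark stencil plate of steel, 240 mm across, 5 mm thick, about 0.35 kg, with one bow handle over its middle. Origin: centre of its underside, z up. The handle's grip bar runs along the plate's y: 100 mm long, 14 mm wide (along x), 8 mm thick, its centre 53 mm above the origin, the space under it 44 mm high and 84 mm long between the two feet.
- tape: Bystander: roll of tape lying flat, 90 mm across, 24 mm high. Origin: centre of its underside.
- jar: Bystander: amber glass jar with a black lid, 60 mm across, 70 mm high. Origin: centre of its underside.
- bung: Small steel drum bung, a plain cylinder 36 mm across and 26 mm high, about 0.12 kg, standing on the felt mat at the start. Origin: centre of its underside.
- dish: Shallow round steel dish fixed to the bench among the tins, 92 mm across at the rim, 20 mm high, wall and floor 3 mm thick. Origin: centre of its underside.
- tin1: Sample tin, bare metal with a paper band, 58 mm across, body 60 mm high, about 0.3 kg and part filled, so bottom-heavy; may be absent. Origin: centre of its underside; z up through the lid. The flat lid on top is 55 mm across and 6 mm thick; its upper face is 71 mm above the origin minus the lid's joint value. All the tins are alike.
- tin1_lid (a joint): How far the lid of tin1 is pressed in, in m: 0 = standing 5 mm proud of the tin, 0.005 = fully home on the rim. It starts between 0 and 0.0015, moves down under about 7 N at its middle and stays where it is left; it cannot come off.
- tin2: Sample tin, bare metal with a paper band, 58 mm across, body 60 mm high, about 0.3 kg and part filled, so bottom-heavy; may be absent. Origin: centre of its underside; z up through the lid. The flat lid on top is 55 mm across and 6 mm thick; its upper face is 71 mm above the origin minus the lid's joint value. All the tins are alike.
- tin2_lid (a joint): How far the lid of tin2 is pressed in, in m: 0 = standing 5 mm proud of the tin, 0.005 = fully home on the rim. It starts between 0 and 0.0015, moves down under about 7 N at its middle and stays where it is left; it cannot come off.
- tin3: Sample tin, bare metal with a paper band, 58 mm across, body 60 mm high, about 0.3 kg and part filled, so bottom-heavy; may be absent. Origin: centre of its underside; z up through the lid. The flat lid on top is 55 mm across and 6 mm thick; its upper face is 71 mm above the origin minus the lid's joint value. All the tins are alike.
- tin3_lid (a joint): How far the lid of tin3 is pressed in, in m: 0 = standing 5 mm proud of the tin, 0.005 = fully home on the rim. It starts between 0 and 0.0015, moves down under about 7 N at its middle and stays where it is left; it cannot come off.
- tin4: Sample tin, bare metal with a paper band, 58 mm across, body 60 mm high, about 0.3 kg and part filled, so bottom-heavy; may be absent. Origin: centre of its underside; z up through the lid. The flat lid on top is 55 mm across and 6 mm thick; its upper face is 71 mm above the origin minus the lid's joint value. All the tins are alike.
- tin4_lid (a joint): How far the lid of tin4 is pressed in, in m: 0 = standing 5 mm proud of the tin, 0.005 = fully home on the rim. It starts between 0 and 0.0015, moves down under about 7 N at its middle and stays where it is left; it cannot come off.
- tin5: Sample tin, bare metal with a paper band, 58 mm across, body 60 mm high, about 0.3 kg and part filled, so bottom-heavy; may be absent. Origin: centre of its underside; z up through the lid. The flat lid on top is 55 mm across and 6 mm thick; its upper face is 71 mm above the origin minus the lid's joint value. All the tins are alike.
- tin5_lid (a joint): How far the lid of tin5 is pressed in, in m: 0 = standing 5 mm proud of the tin, 0.005 = fully home on the rim. It starts between 0 and 0.0015, moves down under about 7 N at its middle and stays where it is left; it cannot come off.
Things that resemble listed ones, but are neither listed nor needed, are in the scene too. Leave any green look-alike of the stencil alone.

How it is judged:
By the outcome, as a careful person would: the job done as asked, in the order asked, and still so for the second after the job is handed in, with the robot touching nothing.
Of tin1, tin2, tin3, tin4, tin5 only 3 to 5 are there at a start; the rules pass over those that are not, and their reading is None.
At some moment in a run one of tin1, tin2, tin3, tin4, tin5 may be knocked a few centimetres aside while the robot is not near it.
It also fails if it takes over 210 s, if anything falls off the work surface, if the arm or the gripper's body presses on something with over 40 N, if the wrist force passes 120 N, or if a joint passes its speed limit or range.

### The arm

A 7-joint arm with a two-finger parallel gripper is mounted at the origin on the work surface. World frame = base frame: x ahead of the robot, y to its left, z up, the work surface at z = 0. Lengths are in m, angles in rad, forces in N, time in s.
With the tool pointing down it reaches from about 0.4 to 0.85 m from the base axis. Payload 4.5 kg.
Tool frame: the origin (TCP) lies midway between the tips of the shut fingers; the grasp point (between the pads) lies 19 mm behind it; z points along the fingers, y is the direction in which the jaws open and shut (so a half turn about z gives the same grasp; the last joint's range is limited). The gripper opens to 88 mm and grips with 3 to 60 N. Pads are 18 mm wide; open, the fingers measure 123 mm over their backs; the gripper's body (75 mm by 187 mm) begins 45 mm behind the grasp point.
Start: joints at [-1.273, 0.689, -0.195, 1.565, 0.157, 0.902, -0.215], TCP at [0.163, 0.603, 0.239] pointing down, gripper open.
Joint ranges: [-3.01, 3.01], [-0.46, 2.08], [-1.47, 1.51], [0.13, 2.56], [-1, 4.14], [0.04, 2.09], [-2.66, 2.66]. Speed limits (rad/s): [2.57, 2.57, 3.14, 3.14, 3.14, 3.14, 3.14].

### API

Orientations are given as a unit quaternion [x, y, z, w].
In Python, from plant import r gives the robot as it stands. The module is installed in compiled form; this text tells all that it offers.
- The arm moves only by the tool carry_out, never from a script. Its argument "commands" is a list of rows, each a list of 6 numbers: the shift along the tool's x, y, z in m, then the turn, a rotation vector about the tool's x, y, z in degrees. In form: [[dx, dy, dz, wx, wy, wz], ...]. A call has 1 to 12 rows; each row is the pose to reach, as a shift and turn from the pose commanded when the call began, along the tool's axes at that moment; what a row does not reach only later rows make up. A row lasts 1/10 s, in which the tool goes at most 50 mm and 8.59 degrees, less where a joint would pass 70% of its speed; a pose out of reach is approached as far as the arm can. A call with a gripper value outside its range is refused whole. "fingers" is the closure in counts, from 0 (fully open) to 255 (shut), set as the call begins (left out, the last holds). The fingers move at their own pace and stop on an object; "grip_force" is the grip in N (left out, the last holds). Time passes only in rows, so rows that repeat a pose let the fingers close. It gives the time, the measured TCP pose, the force and the opening at its end, in the units of the state.
- r.get_state(): the state, without advancing time (a new reading comes with each control period).
- r.snapshot(name): name is "scene" or "top" or "wrist"; returns a dict with "img" (384x512x3 uint8, blue, green, red), "intrinsics" (3x3 intrinsics, pixels), "extrinsics" (4x4, takes a point from camera to world coordinates); the wrist camera has in their place "tool_from_camera" (4x4, takes a point from camera to tool coordinates, whose origin is the TCP and whose axes are the flange's). Camera axes: x right, y down, z forward; pixel columns grow to the right and rows downward; lengths in m; the calibration is good to about 2 mm. A picture is of the moment at which its call begins: read the wrist's pose just before it. There is no depth.
- r.finish_job(): hands the job in, once; it reports no verdict.
Trained networks look in a picture, given as the dict that the camera call returned (one of the last four; its "shot" number tells which), for a name from the list of things; names that differ only in an ending like _2 or _b are one class to them, and where a whole thing is asked for, a point or a joint stands for the part that bears it (a point fixed in the world has none). Each returns a list of dicts, best first, with "p" (0 to 1); they miss things now and then, are a little off and sometimes report something else, mostly with a low value. They report only what shows in the picture. A call takes as long as a camera call. They do not tell look-alikes from the thing itself.
- r.spot_in(picture, label): "xyz" ([x, y, z] in m, in world coordinates, good to about 4 mm: the middle of the surface that is visible of it).
- r.spot_point(picture, label): "xyz" ([x, y, z] in m, in world coordinates, good to about 4 mm: a listed point, or the origin of a listed thing).
The state is a dict: "clock": time; "q": joint angles; "qd": joint speeds; "joint_torque": joint torques, N m; "tool_pos": TCP position; "eef_rot": TCP orientation; "contact_force": force on the tool from outside, world axes, zero at the start; "moment": the same for the moment, N m; "opening": opening from 0.0 (shut) to 1.0 (fully open).
Only numpy, scipy, OpenCV 4.12 (cv2) and the standard library are available. Lean on these libraries where they do the work, as an engineer would, in place of code of your own. Each camera call takes 0.05 s, during which the arm holds its last target.

## Working session

There is one attempt and no reset: what is moved stays moved. The work goes in short steps, Python scripts to look and compute and a tool call to move; the robot and the scene stay as the last step left them, time stands still between calls to the robot, and variables do not carry over. Pictures are saved under pics/ and viewed, and the job is handed in when it is done.

Besides the shell and the picture viewer there is one more tool, called as name(argument=value, ...), one argument or row to a line, values as JSON. carry_out: Moves the arm, as the interface text tells. Its arguments: {"type":"object","properties":{"commands":{"type":"array","items":{"type":"array","items":{"type":"number"}}},"fingers":{"type":"number"},"grip_force":{"type":"number"}},"required":["commands"]}

```bash
ls; mkdir -p pics
cat > h.py <<'E'
from plant import r
import numpy as np, cv2
from scipy.spatial.transform import Rotation as R
def snap(n,f):
    s=r.get_state(); p=r.snapshot(n); cv2.imwrite('pics/'+f,p['img']); return s,p
def w2p(p,X,s=None):
    T=ext(p,s); c=np.linalg.inv(T)@np.append(X,1); u=p['intrinsics']@c[:3]; return u[:2]/u[2]
def ext(p,s=None):
    if 'extrinsics' in p: return np.array(p['extrinsics'])
    M=np.eye(4); M[:3,:3]=R.from_quat(s['eef_rot']).as_matrix(); M[:3,3]=s['tool_pos']
    return M@np.array(p['tool_from_camera'])
def p2w(p,uv,z,s=None):
    T=ext(p,s); d=T[:3,:3]@np.linalg.inv(p['intrinsics'])@np.array([uv[0],uv[1],1.]); o=T[:3,3]
    return o+d*(z-o[2])/d[2]
def show(s): print({k:np.round(s[k],3).tolist() for k in ['clock','q','tool_pos','eef_rot','contact_force','opening']})
E
python3 - <<'E'
from h import *
show(r.get_state())
for n in ['scene','top','wrist']:
    s,p=snap(n,n+'0.png'); print(n,ext(p,s)[:3,3].round(3),p['intrinsics'][0][0])
    for l in ['tray','mat','stencil','tape','jar','bung','dish','tin1']:
        print(l,[(np.round(d['xyz'],3).tolist(),round(d['p'],2),w2p(p,d['xyz'],s).round().tolist()) for d in r.spot_point(p,l)])
E
```

```text
pics
{'clock': 0.0, 'q': [-1.273, 0.69, -0.195, 1.566, 0.157, 0.902, -0.215], 'tool_pos': [0.163, 0.603, 0.238], 'eef_rot': [0.131, 0.991, -0.001, -0.0], 'contact_force': [0.369, 0.263, -1.202], 'opening': 1.002}
scene [0.894 0.227 0.868] 370.0599731043732
tray []
mat [([0.514, 0.024, -0.0], 0.67, [263.0, 236.0])]
stencil [([0.491, 0.327, 0.031], 0.73, [382.0, 282.0]), ([0.179, 0.336, -0.001], 0.73, [420.0, 194.0])]
tape [([0.491, -0.348, 0.0], 0.94, [156.0, 172.0])]
jar [([0.362, -0.234, 0.001], 0.93, [214.0, 157.0])]
bung [([0.519, 0.026, 0.001], 0.53, [263.0, 238.0])]
dish [([0.477, -0.242, -0.004], 0.86, [189.0, 184.0])]
tin1 [([0.592, -0.348, 0.007], 0.96, [133.0, 196.0]), ([0.656, -0.252, -0.006], 0.85, [146.0, 232.0]), ([0.383, -0.332, -0.001], 0.66, [183.0, 150.0])]
top [ 0.164 -0.014  1.396] 494.0105310461461
tray [([0.53, 0.016, -0.003], 0.31, [244.0, 175.0])]
mat [([0.534, 0.015, -0.002], 0.66, [245.0, 173.0])]
stencil [([0.493, 0.34, 0.022], 0.95, [130.0, 183.0]), ([0.177, 0.339, 0.004], 0.86, [124.0, 295.0]), ([0.381, -0.333, 0.002], 0.26, [365.0, 227.0])]
tape [([0.486, -0.342, 0.005], 0.78, [368.0, 192.0])]
jar [([0.363, -0.24, -0.002], 0.97, [332.0, 233.0])]
bung [([0.519, 0.027, 0.004], 0.57, [240.0, 177.0])]
dish [([0.477, -0.249, 0.002], 0.76, [335.0, 194.0])]
tin1 [([0.655, -0.247, -0.001], 0.73, [334.0, 136.0]), ([0.383, -0.333, -0.001], 0.61, [365.0, 227.0])]
wrist [0.085 0.624 0.385] 278.1066897840457
tray []
mat []
stencil [([0.176, 0.343, -0.005], 0.86, [92.0, 214.0])]
tape []
jar []
bung []
dish []
tin1 []
```

View pics/scene0.png

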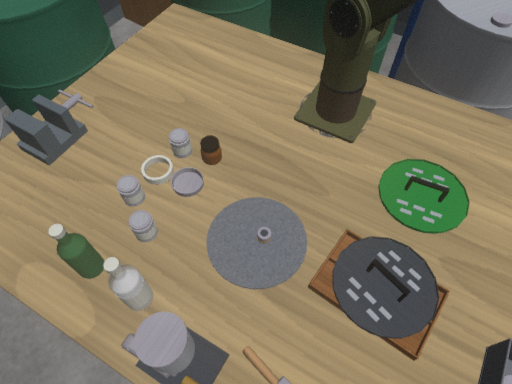

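View pics/top0.png

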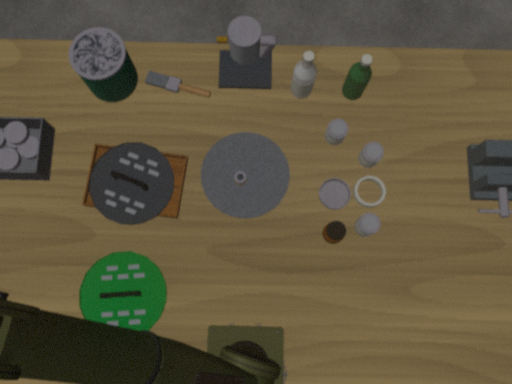

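View pics/wrist0.png

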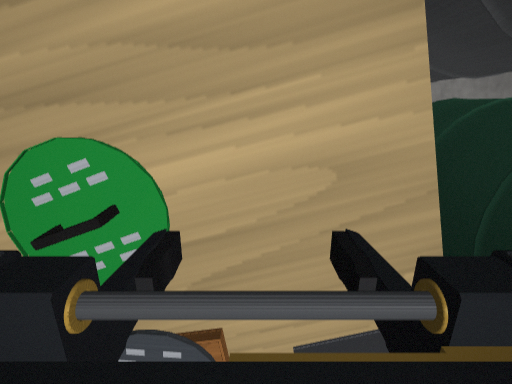

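Run:
```python
from h import *
a=cv2.imread('pics/top0.png'); b=cv2.imread('pics/scene0.png')
def z(im,x0,y0,x1,y1,k): return cv2.resize(im[y0:y1,x0:x1],None,fx=k,fy=k,interpolation=cv2.INTER_CUBIC)
cv2.imwrite('pics/c1.png',z(a,70,115,300,235,3.4)); cv2.imwrite('pics/c2.png',z(a,300,110,400,250,4))
cv2.imwrite('pics/c3.png',z(b,100,110,320,260,3.5))
```

```text
(no output)
```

View pics/c1.png

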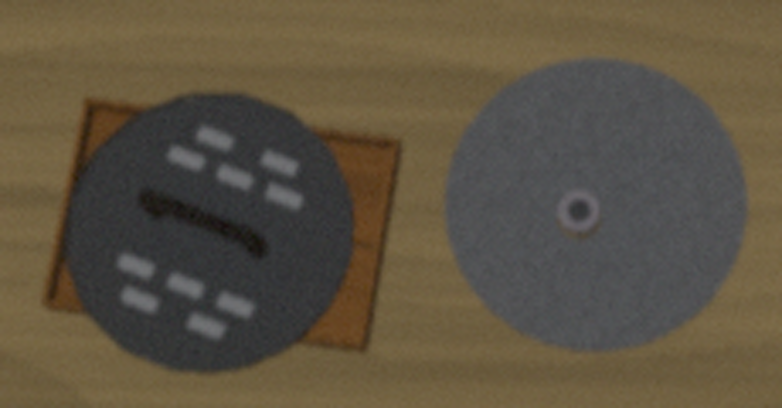

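View pics/c2.png

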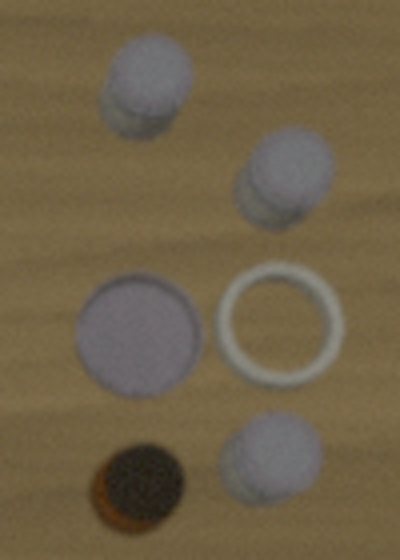

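View pics/c3.png

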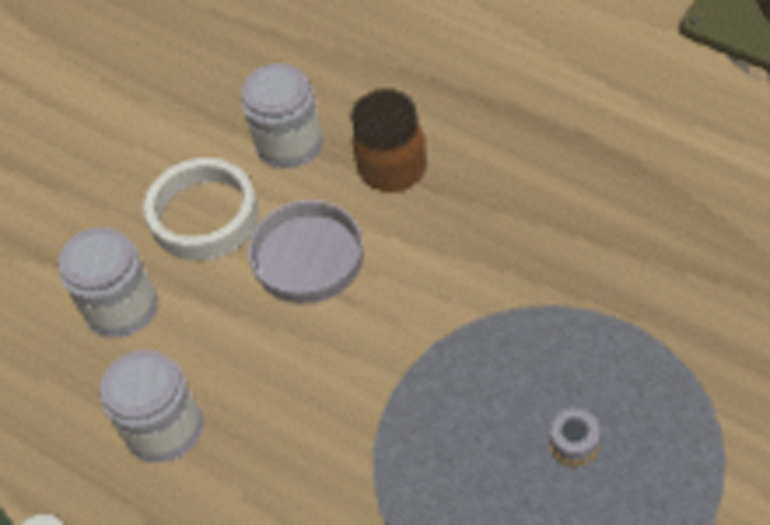

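Run:
```python
from h import *
p=r.snapshot('top')
def c1(u,v): return (u+.5)/3.4-.5+70,(v+.5)/3.4-.5+115
def c2(u,v): return (u+.5)/4-.5+300,(v+.5)/4-.5+110
W=lambda uv,z: p2w(p,uv,z)[:2]
cs=[W(c1(*c),.025) for c in [(88,100),(400,141),(367,350),(47,305)]]
print('tray',np.round(cs,3).tolist(),np.mean(cs,0).round(4),[np.linalg.norm(cs[i]-cs[i-1]).round(3) for i in range(4)])
for i,j in [(1,0),(2,3),(0,3),(1,2)]:
    d=cs[i]-cs[j]; print(np.degrees(np.arctan2(d[1],d[0])).round(1),end=' ')
print()
print('mat',W(c1(596,204.5),.004), 'diam',np.linalg.norm(W(c1(445,204),.004)-W(c1(747,204),.004)))
print('bung',W(c1(578,211),.030))
print('sten',W(c1(209.5,232.5),.030))
a,b=W(c1(143,203),.086),W(c1(265,246),.086);print('handle',a,b,(a+b)/2,np.linalg.norm(a-b),np.degrees(np.arctan2(*(a-b)[::-1])))
print('dish',W(c2(139,334),.02))
for t in [(151,74),(291,167),(279,452)]: print('tin',W(c2(*t),.0705))
print('tape',W(c2(280,324),.024),'jar',W(c2(144,483),.07))
p=r.snapshot('scene')
def c3(u,v): return (u+.5)/3.5-.5+100,(v+.5)/3.5-.5+110
for t in [(277,90),(99,258),(144,380)]: print('tinS',W(c3(*t),.0705))
print('bungS',W(c3(575,431),.030),'dishS',W(c3(306,247),.02))
```

```text
tray [[0.604, 0.448], [0.574, 0.181], [0.394, 0.199], [0.426, 0.467]] [0.4994 0.3237] [np.float64(0.18), np.float64(0.269), np.float64(0.181), np.float64(0.27)]
-96.4 -96.8 -5.9 -5.8 
mat [0.52771044 0.01329579] diam 0.2584009131992986
bung [0.51494833 0.02774284]
sten [0.48941433 0.33514548]
handle [0.49924514 0.37602159] [0.4659851 0.2756783] [0.48261512 0.32584994] 0.10571190032377593 71.6615760711833
dish [ 0.47532112 -0.24369622]
tin [ 0.65252098 -0.245941  ]
tin [ 0.58616485 -0.34315211]
tin [ 0.38387783 -0.32948159]
tape [ 0.48399422 -0.34366995] jar [ 0.36065462 -0.2375331 ]
tinS [ 0.38817179 -0.32815382]
tinS [ 0.58985327 -0.3431163 ]
tinS [ 0.65419802 -0.24591002]
bungS [0.51819877 0.02696279] dishS [ 0.47905982 -0.24269222]
```

```bash
cat >> h.py <<'E'
def go(x,y,z,yaw=None,quiet=False):
    "tool-frame shift for target, yaw = world angle (deg) of tool y; keeps pointing down"
    s=r.get_state(); M=R.from_quat(s['eef_rot']).as_matrix()
    cy=np.degrees(np.arctan2(M[1,1],M[0,1])); d=M.T@(np.array([x,y,z])-s['tool_pos'])
    t=R.identity()
    if yaw is None: yaw=cy
    a=np.radians(yaw); Y=np.array([np.cos(a),np.sin(a),0]); Z=np.array([0,0,-1.]); X=np.cross(Y,Z)
    w=R.from_matrix(M.T@np.stack([X,Y,Z],1)).as_rotvec(degrees=True)
    print('go: clock',round(s['clock'],2),'yaw',cy.round(1),'shift',d.round(4),'turn',w.round(1),'rows',max(np.linalg.norm(d)/.05,np.linalg.norm(w)/8.59).round(1),'q',np.round(s['q'],2))
E
python3 - <<'E'
from h import *
go(.517,.027,.15,-18)
E
```

```text
go: clock 1.45 yaw 74.9 shift [-0.4921 -0.4642  0.0887] turn [ 0.  -0.  92.9] rows 13.6 q [-1.27  0.69 -0.19  1.57  0.16  0.9  -0.22]
```

carry_out(
  commands=[
    [-0.492,-0.464,0.06,0,0,93],
    [-0.492,-0.464,0.06,0,0,93],
    [-0.492,-0.464,0.06,0,0,93],
    [-0.492,-0.464,0.06,0,0,93],
    [-0.492,-0.464,0.06,0,0,93],
    [-0.492,-0.464,0.06,0,0,93],
    [-0.492,-0.464,0.06,0,0,93],
    [-0.492,-0.464,0.06,0,0,93],
    [-0.492,-0.464,0.06,0,0,93],
    [-0.492,-0.464,0.06,0,0,93],
    [-0.492,-0.464,0.06,0,0,93],
    [-0.492,-0.464,0.06,0,0,93],
  ],
  fingers=0,
  grip_force=25,
)

```text
clock: 2.65
tool_pos: [0.4769, 0.0927, 0.1857]
eef_rot: [0.81, 0.586, 0.0, 0.0]
contact_force: [0.5, -0.1, 0.6]
opening: 0.998
```

Run:
```python
from h import *
show(r.get_state()); go(.517,.027,.15,-18)
```

```text
{'clock': 2.65, 'q': [-0.377, 0.602, 0.143, 2.044, -0.168, 0.505, -0.43], 'tool_pos': [0.477, 0.093, 0.186], 'eef_rot': [0.81, 0.586, 0.0, 0.0], 'contact_force': [0.478, -0.073, 0.616], 'opening': 0.998}
go: clock 2.65 yaw -18.2 shift [-0.0498  0.0586  0.0357] turn [ 0.  -0.  -0.2] rows 1.7 q [-0.38  0.6   0.14  2.04 -0.17  0.51 -0.43]
```

carry_out(
  commands=[
    [-0.05,0.058,0.035,0,0,0],
    [-0.05,0.058,0.035,0,0,0],
    [-0.05,0.058,0.035,0,0,0],
    [-0.05,0.058,0.035,0,0,0],
  ],
)

```text
clock: 3.05
tool_pos: [0.5153, 0.0284, 0.1504]
eef_rot: [0.81, 0.586, -0.0, -0.0]
contact_force: [0.9, 0.4, 0.3]
opening: 0.995
```

Run:
```python
from h import *
s,p=snap('wrist','w1.png'); show(s)
print([(np.round(d['xyz'],4),d['p'],w2p(p,d['xyz'],s)) for d in r.spot_point(p,'bung')])
print('exp',w2p(p,[.517,.027,.03],s)); go(.517,.027,.009)
```

```text
{'clock': 3.05, 'q': [-0.21, 0.69, 0.108, 1.985, -0.152, 0.475, -0.309], 'tool_pos': [0.515, 0.028, 0.15], 'eef_rot': [0.81, 0.586, -0.0, -0.0], 'contact_force': [0.888, 0.431, 0.267], 'opening': 0.995}
[(array([ 0.5135,  0.0266, -0.0015]), 0.68, array([255.08938347, 180.09809442]))]
exp [258.23433162 187.00668461]
go: clock 3.15 yaw -18.0 shift [-0.0027  0.003   0.142 ] turn [-0.  -0.1 -0. ] rows 2.8 q [-0.21  0.69  0.11  1.99 -0.15  0.47 -0.31]
```

View pics/w1.png

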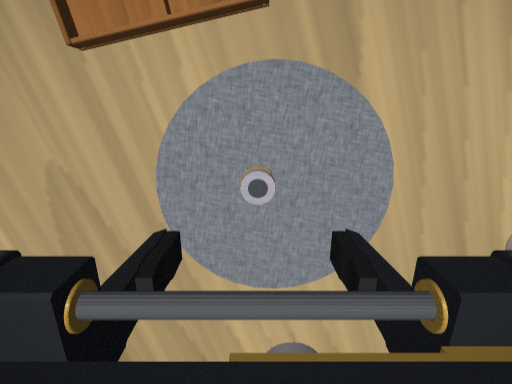

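carry_out(
  commands=[
    [-0.002,0.001,0.05,0,0,0],
    [-0.002,0.001,0.1,0,0,0],
    [-0.002,0.001,0.13,0,0,0],
    [-0.002,0.001,0.14,0,0,0],
    [-0.002,0.001,0.14,0,0,0],
    [-0.002,0.001,0.14,0,0,0],
  ],
)

```text
clock: 3.75
tool_pos: [0.5165, 0.0271, 0.0121]
eef_rot: [0.809, 0.587, 0.001, 0.0]
contact_force: [-0.4, -0.5, 1.0]
opening: 1.003
```

carry_out(
  commands=[
    [0,0,0,0,0,0],
    [0,0,0,0,0,0],
    [0,0,0,0,0,0],
    [0,0,0,0,0,0],
    [0,0,0,0,0,0],
    [0,0,0,0,0,0],
    [0,0,0,0,0,0],
    [0,0,0,0,0,0],
    [0,0,0,0,0,0],
    [0,0,0,0,0,0],
  ],
  fingers=255,
  grip_force=25,
)

```text
clock: 4.75
tool_pos: [0.5158, 0.0264, 0.0107]
eef_rot: [0.81, 0.587, 0.0, 0.0]
contact_force: [-0.7, 0.3, 0.3]
opening: 0.4
```

carry_out(
  commands=[
    [0,0,-0.03,0,0,0],
    [0,0,-0.08,0,0,0],
    [0,0,-0.12,0,0,0],
    [0,0,-0.12,0,0,0],
  ],
)

```text
clock: 5.15
tool_pos: [0.5185, 0.0264, 0.135]
eef_rot: [0.81, 0.587, 0.004, 0.002]
contact_force: [-0.3, 0.2, -1.0]
opening: 0.402
```

Run:
```python
from h import *
s,p=snap('wrist','w2.png'); show(s)
# mat centre from previous wrist view by contour of lower-saturation handled by eye
go(.4765,-.243,.12,-18); go(.4765,-.243,.12,-60)
```

```text
{'clock': 5.15, 'q': [-0.202, 0.717, 0.102, 1.995, -0.161, 0.428, -0.296], 'tool_pos': [0.519, 0.026, 0.135], 'eef_rot': [0.81, 0.587, 0.004, 0.002], 'contact_force': [-0.272, 0.165, -0.98], 'opening': 0.402}
go: clock 5.2 yaw -18.1 shift [-0.2689  0.0452  0.0124] turn [ 0.2 -0.1 -0.1] rows 5.5 q [-0.2   0.72  0.1   2.   -0.16  0.43 -0.3 ]
go: clock 5.2 yaw -18.1 shift [-0.2689  0.0452  0.0124] turn [ 0.2 -0.2 41.9] rows 5.5 q [-0.2   0.72  0.1   2.   -0.16  0.43 -0.3 ]
```

View pics/w2.png

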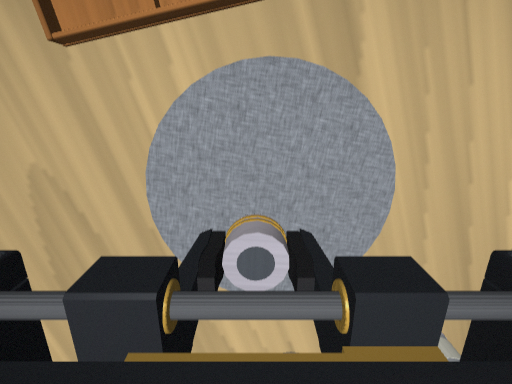

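carry_out(
  commands=[
    [-0.269,0.045,0.012,0,0,72],
    [-0.269,0.045,0.012,0,0,72],
    [-0.269,0.045,0.012,0,0,72],
    [-0.269,0.045,0.012,0,0,72],
    [-0.269,0.045,0.012,0,0,72],
    [-0.269,0.045,0.012,0,0,72],
    [-0.269,0.045,0.012,0,0,72],
    [-0.269,0.045,0.012,0,0,72],
    [-0.269,0.045,0.012,0,0,72],
    [-0.269,0.045,0.012,0,0,72],
  ],
)

```text
clock: 6.2
tool_pos: [0.4737, -0.2426, 0.1169]
eef_rot: [1.0, -0.001, -0.002, -0.0]
contact_force: [0.7, -0.2, -1.0]
opening: 0.4
```

Run:
```python
from h import *
s,p=snap('wrist','w3.png'); show(s)
print('dish exp',w2p(p,[.4765,-.243,.02],s))
go(.4765,-.243,.012,-90)
```

```text
{'clock': 6.2, 'q': [0.193, 0.789, 0.328, 1.963, -0.521, 0.476, -0.672], 'tool_pos': [0.474, -0.243, 0.117], 'eef_rot': [1.0, -0.001, -0.002, -0.0], 'contact_force': [0.658, -0.247, -0.975], 'opening': 0.4}
dish exp [256.46526804 189.56717085]
go: clock 6.25 yaw -90.0 shift [0.003  0.0004 0.1052] turn [-0.1  0.2 -0. ] rows 2.1 q [ 0.19  0.79  0.33  1.96 -0.52  0.48 -0.67]
```

View pics/w3.png

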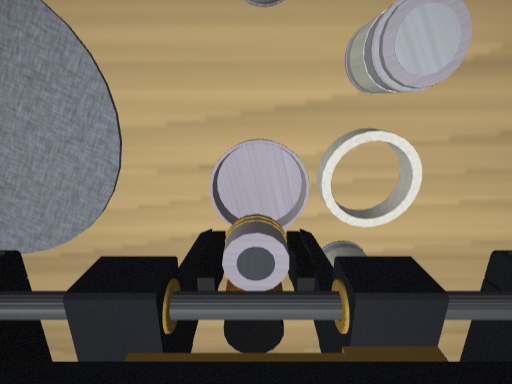

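carry_out(
  commands=[
    [0.0035,0.002,0.05,0,0,0],
    [0.0035,0.002,0.09,0,0,0],
    [0.0035,0.002,0.105,0,0,0],
    [0.0035,0.002,0.105,0,0,0],
    [0.0035,0.002,0.105,0,0,0],
  ],
)

```text
clock: 6.75
tool_pos: [0.478, -0.2453, 0.0134]
eef_rot: [1.0, -0.001, -0.0, -0.0]
contact_force: [-0.3, -0.2, -1.3]
opening: 0.399
```

carry_out(
  commands=[
    [0,0,0,0,0,0],
    [0,0,0,0,0,0],
    [0,0,0,0,0,0],
    [0,0,0,0,0,0],
  ],
  fingers=133,
)

```text
clock: 7.15
tool_pos: [0.4787, -0.2453, 0.0142]
eef_rot: [1.0, -0.001, 0.0, 0.0]
contact_force: [-0.1, 0.7, 0.2]
opening: 0.478
```

carry_out(
  commands=[
    [0,0,-0.02,0,0,0],
    [0,0,-0.06,0,0,0],
    [0,0,-0.11,0,0,0],
    [0,0,-0.16,0,0,0],
    [0,0,-0.16,0,0,0],
  ],
)

```text
clock: 7.65
tool_pos: [0.4814, -0.2477, 0.1797]
eef_rot: [1.0, -0.001, 0.005, 0.003]
contact_force: [0.4, -1.1, 0.1]
opening: 0.483
```

Run:
```python
from h import *
s,p=snap('wrist','w4.png'); show(s)
go(.485,.328,.20,-18)
```

```text
{'clock': 7.65, 'q': [0.138, 0.702, 0.425, 1.91, -0.477, 0.618, -0.707], 'tool_pos': [0.481, -0.248, 0.18], 'eef_rot': [1.0, -0.001, 0.005, 0.003], 'contact_force': [0.441, -1.104, 0.142], 'opening': 0.483}
go: clock 7.7 yaw -90.1 shift [ 0.0041 -0.5742 -0.0248] turn [  0.4  -0.2 -72.1] rows 11.5 q [ 0.14  0.71  0.42  1.91 -0.48  0.62 -0.71]
```

View pics/w4.png

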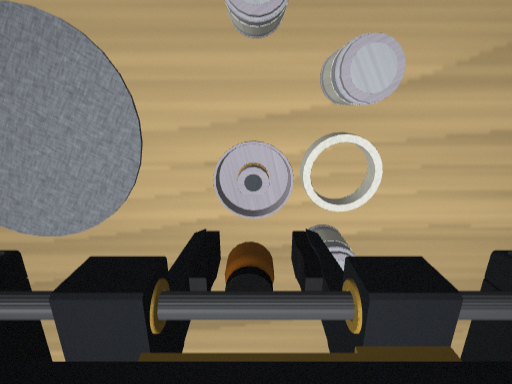

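carry_out(
  commands=[
    [0.004,-0.574,-0.04,0,0,-72],
    [0.004,-0.574,-0.04,0,0,-72],
    [0.004,-0.574,-0.04,0,0,-72],
    [0.004,-0.574,-0.04,0,0,-72],
    [0.004,-0.574,-0.04,0,0,-72],
    [0.004,-0.574,-0.04,0,0,-72],
    [0.004,-0.574,-0.04,0,0,-72],
    [0.004,-0.574,-0.04,0,0,-72],
    [0.004,-0.574,-0.04,0,0,-72],
    [0.004,-0.574,-0.04,0,0,-72],
    [0.004,-0.574,-0.04,0,0,-72],
    [0.004,-0.574,-0.04,0,0,-72],
  ],
  fingers=100,
)

```text
clock: 8.9
tool_pos: [0.4813, 0.3345, 0.2125]
eef_rot: [0.808, 0.59, -0.0, -0.002]
contact_force: [0.3, -0.4, 0.1]
opening: 0.608
```

carry_out(
  commands=[
    [0,0,0,0,0,0],
    [0,0,0,0,0,0],
  ],
)

```text
clock: 9.1
tool_pos: [0.4826, 0.3281, 0.2124]
eef_rot: [0.809, 0.587, -0.001, 0.0]
contact_force: [-0.0, 0.2, -0.2]
opening: 0.612
```

Run:
```python
from h import *
s,p=snap('wrist','w5.png'); show(s)
print('exp',w2p(p,[.485,.328,.082],s))
go(.485,.328,.20,-18)
```

```text
{'clock': 9.1, 'q': [-0.81, 0.678, 0.231, 1.734, -0.21, 0.757, -0.789], 'tool_pos': [0.483, 0.328, 0.212], 'eef_rot': [0.809, 0.587, -0.001, 0.0], 'contact_force': [-0.024, 0.228, -0.201], 'opening': 0.612}
exp [258.52652896 182.59601532]
go: clock 9.15 yaw -18.2 shift [0.0017 0.0015 0.0127] turn [-0.1  0.2 -0.2] rows 0.3 q [-0.81  0.68  0.23  1.73 -0.21  0.76 -0.79]
```

View pics/w5.png

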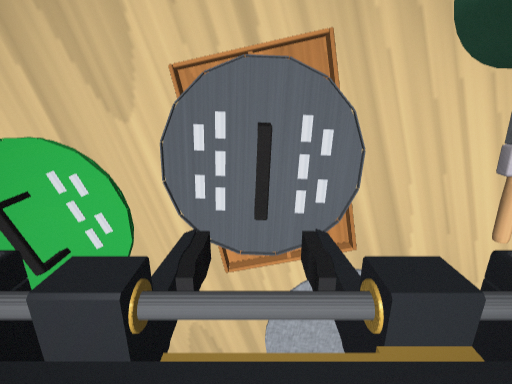

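Run:
```python
from h import *
s=r.get_state(); p=r.snapshot('wrist')
a=p2w(p,(264.5,123),.082,s); b=p2w(p,(261,220),.082,s); print(a,b,np.linalg.norm(a-b),np.degrees(np.arctan2(*(a-b)[:2][::-1])))
print('plate',p2w(p,(263,155),.03,s))
cs=np.array([p2w(p,c,.025,s) for c in [(171,66),(332,29),(356,247),(228,271)]]); print(cs[:,:2].round(4),cs.mean(0).round(4))
m=(a+b)/2; go(m[0],m[1],.082+.0-.008,-18+0)
```

```text
[0.50952958 0.38185415 0.082     ] [0.47498088 0.28575627 0.082     ] 0.10211960924875921 70.2256869034258
plate [0.4969735 0.3430684 0.03     ]
[[0.4307 0.4678]
 [0.6073 0.4475]
 [0.5778 0.1839]
 [0.4011 0.2026]] [0.5042 0.3255 0.025 ]
go: clock 9.2 yaw -18.3 shift [0.0102 0.0061 0.139 ] turn [-0.   0.1 -0.3] rows 2.8 q [-0.81  0.68  0.23  1.73 -0.21  0.76 -0.79]
```

Run:
```python
from h import *
def draw(p,im,c,yaw,s=None):
    t=np.linspace(0,2*np.pi,60)
    pl=lambda P,col: cv2.polylines(im,[np.round([np.array(w2p(p,q,s))*4 for q in P]).astype(int)],True,col,1)
    im=None
def ov(p,im,c,yaw,s):
    big=cv2.resize(im,None,fx=2,fy=2,interpolation=cv2.INTER_CUBIC)
    t=np.linspace(0,2*np.pi,60)
    def pl(P,col): cv2.polylines(big,[np.round([np.array(w2p(p,q,s))*2+.5 for q in P]).astype(int)],True,col,1)
    pl([[c[0]+.12*np.cos(a),c[1]+.12*np.sin(a),.030] for a in t],(0,255,255))
    a=np.radians(yaw); Y=np.array([np.cos(a),np.sin(a)]);X=np.array([Y[1],-Y[0]])
    pl([[*(np.array(c)+u*.007*X+v*.05*Y),.082] for u,v in [(1,1),(1,-1),(-1,-1),(-1,1)]],(0,0,255))
    return big
s=r.get_state(); p=r.snapshot('wrist'); b=ov(p,p['img'],(.494,.338),70.2,s); cv2.imwrite('pics/o1.png',b[40:560,260:780])
p=r.snapshot('top'); b=ov(p,p['img'],(.494,.338),70.2,None); cv2.imwrite('pics/o2.png',cv2.resize(b[240:480,140:400],None,fx=2,fy=2))
```

```text
(no output)
```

View pics/o1.png

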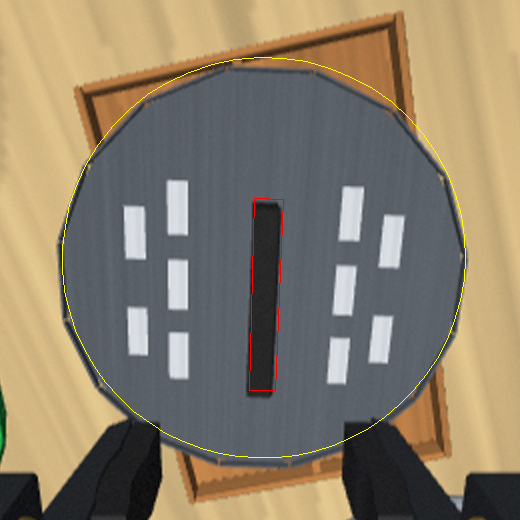

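View pics/o2.png

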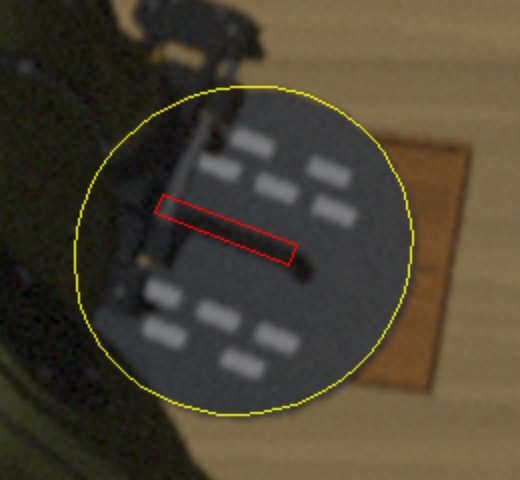

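Run:
```python
from h import *
go(.492,.3358,.060,-19.8)
```

```text
go: clock 9.3 yaw -18.3 shift [0.0116 0.005  0.1534] turn [-0.   0.1  1.5] rows 3.1 q [-0.81  0.68  0.23  1.73 -0.21  0.76 -0.79]
```

carry_out(
  commands=[
    [0.0115,0.005,0.05,0,0,1.5],
    [0.0115,0.005,0.1,0,0,1.5],
    [0.0115,0.005,0.14,0,0,1.5],
    [0.0115,0.005,0.153,0,0,1.5],
    [0.0115,0.005,0.153,0,0,1.5],
    [0.0115,0.005,0.153,0,0,1.5],
  ],
)

```text
clock: 9.9
tool_pos: [0.4932, 0.3381, 0.0623]
eef_rot: [0.817, 0.576, 0.001, 0.0]
contact_force: [0.7, -0.3, 0.8]
opening: 0.61
```

carry_out(
  commands=[
    [0,0,0,0,0,0],
    [0,0,0,0,0,0],
    [0,0,0,0,0,0],
    [0,0,0,0,0,0],
    [0,0,0,0,0,0],
    [0,0,0,0,0,0],
    [0,0,0,0,0,0],
    [0,0,0,0,0,0],
  ],
  fingers=255,
  grip_force=50,
)

```text
clock: 10.7
tool_pos: [0.4924, 0.3382, 0.061]
eef_rot: [0.817, 0.576, 0.001, 0.0]
contact_force: [1.1, -1.1, 3.4]
opening: 0.146
```

carry_out(
  commands=[
    [0,0,-0.015,0,0,0],
    [0,0,-0.04,0,0,0],
    [0,0,-0.07,0,0,0],
    [0,0,-0.1,0,0,0],
    [0,0,-0.1,0,0,0],
  ],
)

```text
clock: 11.2
tool_pos: [0.4936, 0.3394, 0.1646]
eef_rot: [0.817, 0.576, 0.003, -0.0]
contact_force: [0.5, 1.4, -3.9]
opening: 0.144
```

Run:
```python
from h import *
s,p=snap('wrist','w6.png'); show(s)
s,p=snap('scene','s6.png'); 
cv2.imwrite('pics/s6.png',p['img'])
go(.53,.0145,.14)
```

```text
{'clock': 11.2, 'q': [-0.803, 0.758, 0.218, 1.737, -0.243, 0.666, -0.794], 'tool_pos': [0.494, 0.339, 0.165], 'eef_rot': [0.817, 0.576, 0.003, -0.0], 'contact_force': [0.548, 1.447, -3.918], 'opening': 0.144}
go: clock 11.3 yaw -19.6 shift [-0.2919  0.1452  0.0207] turn [-0.  0.  0.] rows 6.5 q [-0.8   0.76  0.22  1.74 -0.24  0.66 -0.79]
```

View pics/w6.png

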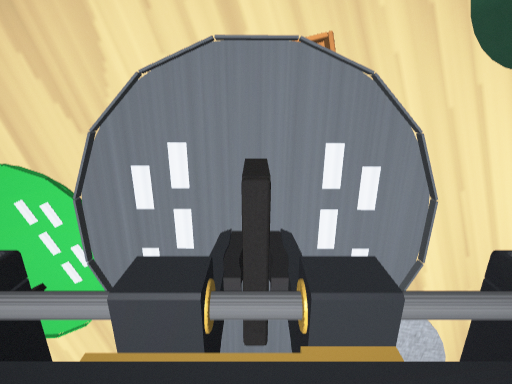

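View pics/s6.png

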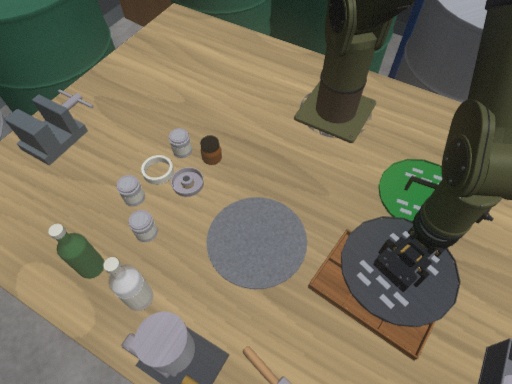

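```bash
cat >> h.py <<'E'
def fitcircle(P):
    A=np.c_[2*P,np.ones(len(P))]; x=np.linalg.lstsq(A,(P**2).sum(1),rcond=None)[0]; return x[:2],np.sqrt(x[2]+x[0]**2+x[1]**2)
def disc(p,seed,z,s=None,tol=8):
    im=cv2.GaussianBlur(p['img'],(5,5),0); m=np.zeros((386,514),np.uint8)
    cv2.floodFill(im,m,tuple(int(v) for v in seed),0,(tol,)*3,(tol,)*3,cv2.FLOODFILL_MASK_ONLY|cv2.FLOODFILL_FIXED_RANGE|(255<<8))
    m=cv2.morphologyEx(m[1:-1,1:-1],cv2.MORPH_CLOSE,np.ones((5,5)))
    c=max(cv2.findContours(m,cv2.RETR_EXTERNAL,cv2.CHAIN_APPROX_NONE)[0],key=cv2.contourArea)[:,0]
    return np.array([p2w(p,q,z,s)[:2] for q in cv2.convexHull(c)[:,0].astype(float)])
E
python3 - <<'E'
from h import *
p=r.snapshot('scene')
for t in (12,20,30): print('mat',fitcircle(disc(p,(240,230),.004,tol=t)))
p=r.snapshot('top')
for t in (12,20,30): print('mat',fitcircle(disc(p,(255,190),.004,tol=t)))
cv2.imwrite('pics/t6.png',p['img'])
# plate offset overlay
s=r.get_state(); p=r.snapshot('wrist'); zt=s['tool_pos'][2]-.0312
M=R.from_quat(s['eef_rot']).as_matrix()
for t in (12,18,25,35):
    P=disc(p,(220,80),zt,s,tol=t); 
    P=P[[w2p(p,[*q,zt],s)[1]<240 for q in P]]
    c,rad=fitcircle(P); print(c,rad,'tool off',M.T[:2,:2]@(c-s['tool_pos'][:2]))
print(s['tool_pos'])
E
```

```text
mat (array([0.53360838, 0.01362651]), np.float64(0.12724220719269164))
mat (array([0.53352384, 0.01374069]), np.float64(0.12885183208209489))
mat (array([0.53302591, 0.01381542]), np.float64(0.1306573813722643))
mat (array([0.52963339, 0.01405877]), np.float64(0.1271562993484928))
mat (array([0.5297282 , 0.01410707]), np.float64(0.1295991544553169))
mat (array([0.49368801, 0.13937039]), np.float64(0.24286128771549256))
[0.48751917 0.3332761 ] 0.11888784659727437 tool off [-0.00496476 -0.00117492]
[0.4876835  0.33371561] 0.11884388323216684 tool off [-0.00449559 -0.00116745]
[0.48772444 0.33350078] 0.11921028395537861 tool off [-0.00468427 -0.00105685]
[0.48783767 0.33322692] 0.12004367060793918 tool off [-0.00490431 -0.00085836]
[0.49029059 0.33755965 0.15924496]
```

Run:
```python
from h import *
s=r.get_state(); p={'intrinsics':r.snapshot('wrist')}; p=p['intrinsics']
p['img']=cv2.imread('pics/w1.png'); s['tool_pos']=np.array([.5153,.0284,.1504]); s['eef_rot']=np.array([.81,.586,0,0])
for t in (15,20,25):
    P=disc(p,(220,130),.004,s,tol=t); P=P[[w2p(p,[*q,.004],s)[1]<225 for q in P]]; print(fitcircle(P))
go(.5327,.0173,.12)
```

```text
(array([0.53091554, 0.0129205 ]), np.float64(0.12910369611825662))
(array([0.53097535, 0.01296102]), np.float64(0.1293386562130078))
(array([0.53099876, 0.01280342]), np.float64(0.12974245277376975))
go: clock 11.5 yaw -19.6 shift [-0.2874  0.1472  0.0395] turn [-0.1  0.2  0. ] rows 6.5 q [-0.8   0.77  0.22  1.74 -0.24  0.66 -0.79]
```

carry_out(
  commands=[
    [-0.03,0.015,0,0,0,0],
    [-0.07,0.036,0,0,0,0],
    [-0.11,0.056,0,0,0,0],
    [-0.15,0.077,0,0,0,0],
    [-0.19,0.097,0,0,0,0],
    [-0.23,0.117,0.01,0,0,0],
    [-0.265,0.135,0.02,0,0,0],
    [-0.288,0.147,0.04,0,0,0],
    [-0.288,0.147,0.04,0,0,0],
    [-0.288,0.147,0.04,0,0,0],
    [-0.288,0.147,0.04,0,0,0],
  ],
)

```text
clock: 12.6
tool_pos: [0.5335, 0.019, 0.1205]
eef_rot: [0.817, 0.577, 0.0, -0.001]
contact_force: [0.4, 0.1, -3.0]
opening: 0.149
```

Run:
```python
from h import *
s=r.get_state();show(s)
p=r.snapshot('wrist'); cv2.imwrite('pics/w7.png',p['img']);zt=s['tool_pos'][2]-.0312
M=R.from_quat(s['eef_rot']).as_matrix()
for t in (18,25):
    P=disc(p,(220,80),zt,s,tol=t); 
    P=P[[w2p(p,[*q,zt],s)[1]<240 for q in P]]
    c,rad=fitcircle(P); print(c,rad,'tool off',M.T[:2,:2]@(c-s['tool_pos'][:2]))
go(.5322,.0165,.041)
```

```text
{'clock': 12.6, 'q': [-0.18, 0.757, 0.099, 1.952, -0.162, 0.441, -0.302], 'tool_pos': [0.534, 0.019, 0.12], 'eef_rot': [0.817, 0.577, 0.0, -0.001], 'contact_force': [0.432, 0.094, -3.028], 'opening': 0.149}
[0.53126879 0.01543166] 0.11874828336788436 tool off [-0.00416253 -0.00094431]
[0.53126749 0.01498192] 0.11961468252872466 tool off [-0.00458689 -0.00079533]
go: clock 12.65 yaw -19.5 shift [-0.0032 -0.0005  0.0797] turn [-0.  -0.1 -0. ] rows 1.6 q [-0.18  0.76  0.1   1.95 -0.16  0.44 -0.3 ]
```

View pics/w7.png

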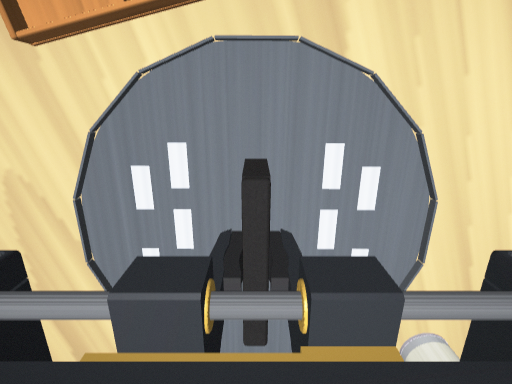

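carry_out(
  commands=[
    [-0.001,0,0.03,0,0,0],
    [-0.001,0,0.055,0,0,0],
    [-0.001,0,0.07,0,0,0],
    [-0.001,0,0.075,0,0,0],
    [-0.001,0,0.079,0,0,0],
    [-0.001,0,0.079,0,0,0],
    [-0.001,0,0.079,0,0,0],
  ],
)

```text
clock: 13.35
tool_pos: [0.5339, 0.0168, 0.0424]
eef_rot: [0.817, 0.577, 0.001, 0.0]
contact_force: [0.5, -0.6, -3.0]
opening: 0.147
```

carry_out(
  commands=[
    [0,0,0.002,0,0,0],
    [0,0,0.002,0,0,0],
    [0,0,0.002,0,0,0],
  ],
)

```text
clock: 13.65
tool_pos: [0.5337, 0.0166, 0.04]
eef_rot: [0.817, 0.576, 0.0, 0.0]
contact_force: [0.1, 0.9, -0.9]
opening: 0.151
```

carry_out(
  commands=[
    [0,0,0,0,0,0],
    [0,0,0,0,0,0],
    [0,0,0,0,0,0],
    [0,0,0,0,0,0],
    [0,0,0,0,0,0],
  ],
  fingers=100,
)

```text
clock: 14.15
tool_pos: [0.5333, 0.0165, 0.0397]
eef_rot: [0.817, 0.576, 0.0, 0.0]
contact_force: [-0.1, -0.1, -0.1]
opening: 0.573
```

carry_out(
  commands=[
    [0,0,-0.03,0,0,0],
    [0,0,-0.08,0,0,0],
    [0,0,-0.13,0,0,0],
    [0,0,-0.18,0,0,0],
    [0,0,-0.18,0,0,0],
    [0,0,-0.18,0,0,0],
  ],
)

```text
clock: 14.75
tool_pos: [0.5337, 0.0166, 0.2209]
eef_rot: [0.817, 0.576, 0.001, 0.001]
contact_force: [0.1, -0.1, 0.6]
opening: 0.607
```

Run:
```python
from h import *
s,p=snap('wrist','w8.png');show(s)
for t in (18,25): 
    P=disc(p,(220,80),.009,s,tol=t); P=P[[w2p(p,[*q,.009],s)[1]<240 for q in P]]; print(fitcircle(P))
p=r.snapshot('scene'); cv2.imwrite('pics/s8.png',p['img'])
print([(np.round(d['xyz'],4),round(d['p'],2)) for l in ['tin1','stencil'] for d in r.spot_point(p,l)])
```

```text
{'clock': 14.75, 'q': [-0.211, 0.597, 0.152, 1.874, -0.137, 0.677, -0.321], 'tool_pos': [0.534, 0.017, 0.221], 'eef_rot': [0.817, 0.576, 0.001, 0.001], 'contact_force': [0.086, -0.132, 0.564], 'opening': 0.607}
(array([0.53079263, 0.0110804 ]), np.float64(0.12210408394379259))
(array([0.53062951, 0.01059293]), np.float64(0.12261232114421547))
[(array([ 0.6542, -0.2538, -0.002 ]), 0.82), (array([ 0.5944, -0.3494,  0.0031]), 0.59), (array([0.5308, 0.0094, 0.0099]), 0.58), (array([ 0.3817, -0.3359, -0.0017]), 0.56), (array([ 0.1808,  0.338 , -0.0028]), 0.81), (array([0.533 , 0.0103, 0.0077]), 0.8)]
```

View pics/w8.png

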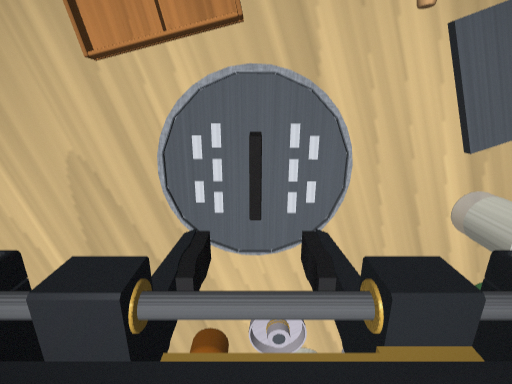

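View pics/s8.png

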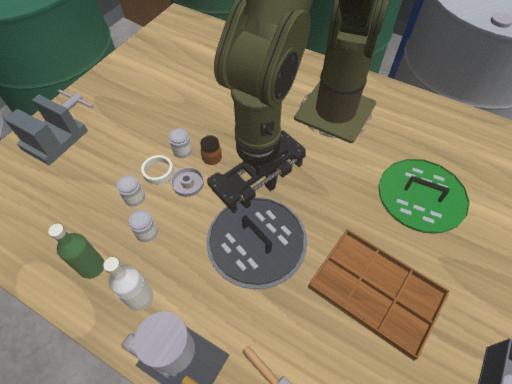

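Run:
```python
from h import *
go(.653,-.2465,.18,-35)
```

```text
go: clock 14.95 yaw -19.6 shift [-0.2072  0.2023  0.0378] turn [-0.2  0.1 15.4] rows 5.8 q [-0.21  0.6   0.15  1.88 -0.14  0.68 -0.32]
```

carry_out(
  commands=[
    [-0.207,0.202,0.038,0,0,15.4],
    [-0.207,0.202,0.038,0,0,15.4],
    [-0.207,0.202,0.038,0,0,15.4],
    [-0.207,0.202,0.038,0,0,15.4],
    [-0.207,0.202,0.038,0,0,15.4],
    [-0.207,0.202,0.038,0,0,15.4],
    [-0.207,0.202,0.038,0,0,15.4],
    [-0.207,0.202,0.038,0,0,15.4],
    [-0.207,0.202,0.038,0,0,15.4],
  ],
  fingers=0,
  grip_force=30,
)

```text
clock: 15.85
tool_pos: [0.6536, -0.2442, 0.1805]
eef_rot: [0.887, 0.462, -0.0, -0.002]
contact_force: [-0.6, 0.3, -1.0]
opening: 1.002
```

Run:
```python
from h import *
s,p=snap('wrist','w9.png');show(s)
print('exp lid',w2p(p,[.653,-.2465,.0705],s), [(np.round(d['xyz'],4),round(d['p'],2)) for d in r.spot_point(p,'tin1')])
go(.653,-.2465,.027,-35)
```

```text
{'clock': 15.85, 'q': [0.201, 0.863, 0.189, 1.382, -0.183, 0.916, -0.172], 'tool_pos': [0.654, -0.244, 0.18], 'eef_rot': [0.887, 0.462, -0.0, -0.002], 'contact_force': [-0.617, 0.27, -0.955], 'opening': 1.002}
exp lid [257.41098816 191.49473505] [(array([ 0.59  , -0.3487, -0.0025]), 0.94), (array([ 0.6562, -0.2505, -0.0013]), 0.82), (array([ 0.3842, -0.331 ,  0.0017]), 0.57)]
go: clock 15.95 yaw -34.9 shift [-0.0028  0.0009  0.1544] turn [-0.1 -0.1  0.1] rows 3.1 q [ 0.2   0.86  0.19  1.38 -0.18  0.92 -0.17]
```

View pics/w9.png

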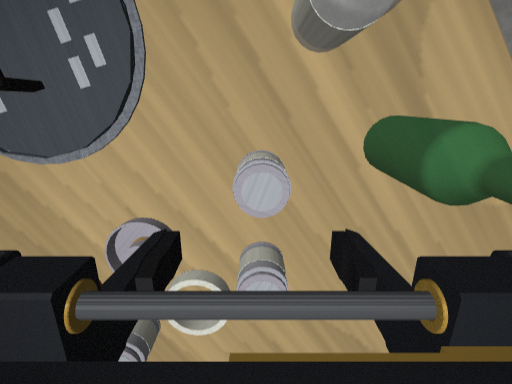

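carry_out(
  commands=[
    [0,0.0055,0.05,0,0,0],
    [0,0.0055,0.1,0,0,0],
    [0,0.0055,0.14,0,0,0],
    [0,0.0055,0.153,0,0,0],
    [0,0.0055,0.153,0,0,0],
    [0,0.0055,0.153,0,0,0],
  ],
)

```text
clock: 16.55
tool_pos: [0.6602, -0.2496, 0.0308]
eef_rot: [0.887, 0.462, 0.001, 0.001]
contact_force: [0.5, 0.1, 1.0]
opening: 0.998
```

carry_out(
  commands=[
    [0,0,0,0,0,0],
    [0,0,0,0,0,0],
    [0,0,0,0,0,0],
    [0,0,0,0,0,0],
    [0,0,0,0,0,0],
    [0,0,0,0,0,0],
    [0,0,0,0,0,0],
  ],
  fingers=255,
  grip_force=30,
)

```text
clock: 17.25
tool_pos: [0.6581, -0.249, 0.0293]
eef_rot: [0.887, 0.462, -0.0, -0.001]
contact_force: [-3.0, 2.1, 5.4]
opening: 0.648
```

carry_out(
  commands=[
    [0,0,-0.02,0,0,0],
    [0,0,-0.06,0,0,0],
    [0,0,-0.11,0,0,0],
    [0,0,-0.15,0,0,0],
    [0,0,-0.15,0,0,0],
  ],
)

```text
clock: 17.75
tool_pos: [0.6628, -0.2518, 0.1869]
eef_rot: [0.887, 0.461, 0.005, 0.006]
contact_force: [1.0, -0.9, -2.5]
opening: 0.652
```

Run:
```python
from h import *
s,p=snap('wrist','w10.png');show(s)
c=np.array([.502,.325]); a=np.radians(-6.3); Rm=np.array([[np.cos(a),-np.sin(a)],[np.sin(a),np.cos(a)]])
for u in (-1,1):
  for v in (-1,0,1): print((u,v),(c+Rm@[u*.0445,v*.089]).round(4))
go(.55,.20,.18,-6)
```

```text
{'clock': 17.75, 'q': [0.205, 0.864, 0.194, 1.356, -0.184, 0.924, -0.17], 'tool_pos': [0.663, -0.252, 0.187], 'eef_rot': [0.887, 0.461, 0.005, 0.006], 'contact_force': [0.956, -0.931, -2.549], 'opening': 0.652}
(-1, -1) [0.448  0.2414]
(-1, 0) [0.4578 0.3299]
(-1, 1) [0.4675 0.4183]
(1, -1) [0.5365 0.2317]
(1, 0) [0.5462 0.3201]
(1, 1) [0.556  0.4086]
go: clock 17.8 yaw -35.0 shift [ 0.3055 -0.3493  0.0009] turn [  0.5   0.  -29. ] rows 9.3 q [ 0.21  0.87  0.19  1.36 -0.18  0.92 -0.17]
```

View pics/w10.png

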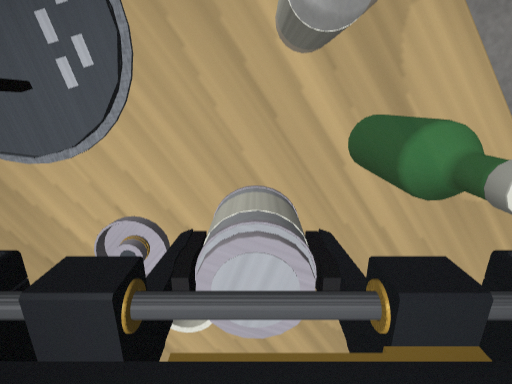

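Run:
```python
from h import *
go(.52,.27,.2,-6.3)
```

```text
go: clock 17.8 yaw -35.0 shift [ 0.3456 -0.4139 -0.0195] turn [  0.5   0.  -28.7] rows 10.8 q [ 0.21  0.87  0.19  1.36 -0.18  0.92 -0.17]
```

carry_out(
  commands=[
    [0.346,-0.414,-0.02,0,0,-28.7],
    [0.346,-0.414,-0.02,0,0,-28.7],
    [0.346,-0.414,-0.02,0,0,-28.7],
    [0.346,-0.414,-0.02,0,0,-28.7],
    [0.346,-0.414,-0.02,0,0,-28.7],
    [0.346,-0.414,-0.02,0,0,-28.7],
    [0.346,-0.414,-0.02,0,0,-28.7],
    [0.346,-0.414,-0.02,0,0,-28.7],
    [0.346,-0.414,-0.02,0,0,-28.7],
    [0.346,-0.414,-0.02,0,0,-28.7],
    [0.346,-0.414,-0.02,0,0,-28.7],
    [0.346,-0.414,-0.02,0,0,-28.7],
  ],
)

```text
clock: 19.0
tool_pos: [0.5135, 0.2804, 0.1972]
eef_rot: [0.741, 0.672, 0.0, -0.003]
contact_force: [0.4, 0.5, -3.4]
opening: 0.654
```

carry_out(
  commands=[
    [0,0,0,0,0,0],
    [0,0,0,0,0,0],
  ],
)

```text
clock: 19.2
tool_pos: [0.5178, 0.2695, 0.1978]
eef_rot: [0.746, 0.666, -0.001, 0.0]
contact_force: [0.5, -0.3, -2.7]
opening: 0.652
```

Run:
```python
from h import *
s,p=snap('wrist','w11.png');show(s)
c=np.array([.502,.325]); a=np.radians(-6.3); Rm=np.array([[np.cos(a),-np.sin(a)],[np.sin(a),np.cos(a)]])
def seg(im,A,B,col):
    A=w2p(p,[*(c+Rm@A),.025],s);B=w2p(p,[*(c+Rm@B),.025],s); cv2.line(im,tuple(int(round(v*1.5)) for v in A),tuple(int(round(v*1.5)) for v in B),col,1)
big=cv2.resize(p['img'],None,fx=1.5,fy=1.5)
for x in (-.0915,0,.0915): seg(big,[x,-.136],[x,.136],(0,255,0))
for y in (-.136,-.0445,.0445,.136): seg(big,[-.0915,y],[.0915,y],(0,255,0))
cv2.imwrite('pics/o11.png',big)
go(.556,.4086,.06,-6.3)
```

```text
{'clock': 19.2, 'q': [-0.643, 0.69, 0.145, 1.745, -0.138, 0.719, -0.539], 'tool_pos': [0.518, 0.269, 0.198], 'eef_rot': [0.746, 0.666, -0.001, 0.0], 'contact_force': [0.457, -0.309, -2.746], 'opening': 0.652}
go: clock 19.25 yaw -6.5 shift [0.1431 0.022  0.1377] turn [-0.   0.1 -0.2] rows 4.0 q [-0.64  0.69  0.14  1.74 -0.14  0.72 -0.54]
```

View pics/o11.png

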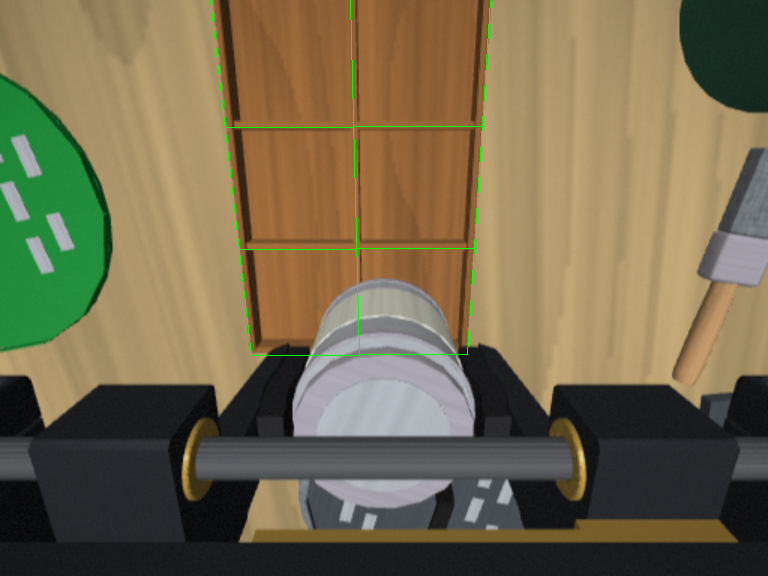

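carry_out(
  commands=[
    [0.04,0.006,0,0,0,0],
    [0.085,0.014,0.01,0,0,0],
    [0.125,0.02,0.04,0,0,0],
    [0.145,0.0235,0.08,0,0,0],
    [0.145,0.0235,0.115,0,0,0],
    [0.145,0.0235,0.115,0,0,0],
    [0.145,0.0235,0.115,0,0,0],
    [0.145,0.0235,0.14,0,0,0],
    [0.145,0.0235,0.155,0,0,0],
    [0.145,0.0235,0.162,0,0,0],
    [0.145,0.0235,0.162,0,0,0],
    [0.145,0.0235,0.162,0,0,0],
  ],
)

```text
clock: 20.45
tool_pos: [0.5581, 0.4132, 0.0378]
eef_rot: [0.745, 0.667, 0.001, 0.0]
contact_force: [0.5, 0.7, -2.9]
opening: 0.646
```

Run:
```python
from h import *
s,p=snap('wrist','w12.png');show(s); go(.5575,.4106,.034,-6.3)
```

```text
{'clock': 20.45, 'q': [-0.767, 1.035, 0.129, 1.463, -0.183, 0.653, -0.666], 'tool_pos': [0.558, 0.413, 0.038], 'eef_rot': [0.745, 0.667, 0.001, 0.0], 'contact_force': [0.46, 0.74, -2.86], 'opening': 0.646}
go: clock 20.5 yaw -6.3 shift [-0.0029 -0.0003  0.0039] turn [ 0.1 -0.1 -0. ] rows 0.1 q [-0.77  1.04  0.13  1.46 -0.18  0.65 -0.67]
```

View pics/w12.png

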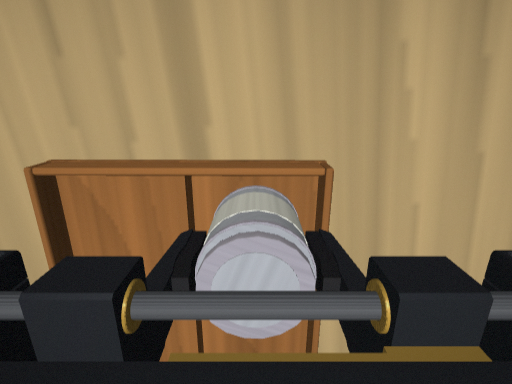

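Lower 3 mm, release partly, and rise.

carry_out(
  commands=[
    [-0.002,0,0.002,0,0,0],
    [-0.002,0,0.0035,0,0,0],
    [-0.002,0,0.0035,0,0,0],
  ],
)

```text
clock: 20.8
tool_pos: [0.5576, 0.4109, 0.0344]
eef_rot: [0.745, 0.667, 0.0, 0.0]
contact_force: [-0.6, -2.1, 3.9]
opening: 0.651
```

carry_out(
  commands=[
    [0,0,0,0,0,0],
    [0,0,0,0,0,0],
    [0,0,0,0,0,0],
    [0,0,0,0,0,0],
    [0,0,0,0,0,0],
  ],
  fingers=0,
)

```text
clock: 21.3
tool_pos: [0.5571, 0.4111, 0.0331]
eef_rot: [0.745, 0.667, 0.0, -0.0]
contact_force: [-0.8, -0.4, 0.2]
opening: 0.999
```

carry_out(
  commands=[
    [0,0,-0.03,0,0,0],
    [0,0,-0.08,0,0,0],
    [0,0,-0.13,0,0,0],
    [0,0,-0.17,0,0,0],
    [0,0,-0.17,0,0,0],
  ],
)

```text
clock: 21.8
tool_pos: [0.5608, 0.4132, 0.2104]
eef_rot: [0.745, 0.667, 0.007, 0.001]
contact_force: [1.5, 0.5, -0.6]
opening: 1.004
```

Run:
```python
from h import *
s,p=snap('wrist','w13.png');show(s)
p=r.snapshot('scene'); cv2.imwrite('pics/s13.png',p['img']); print([(np.round(d['xyz'],4),round(d['p'],2)) for d in r.spot_point(p,'tin1')])
go(.59,-.344,.2,-48)
```

```text
{'clock': 21.8, 'q': [-0.786, 0.82, 0.174, 1.378, -0.156, 0.944, -0.687], 'tool_pos': [0.561, 0.413, 0.21], 'eef_rot': [0.745, 0.667, 0.007, 0.001], 'contact_force': [1.459, 0.525, -0.618], 'opening': 1.004}
[(array([0.5561, 0.4063, 0.0034]), 0.71), (array([ 3.820e-01, -3.333e-01, -2.000e-04]), 0.69), (array([ 0.5923, -0.3492,  0.0022]), 0.61)]
go: clock 21.95 yaw -6.3 shift [-0.7465  0.1162  0.003 ] turn [-0.   0.1 41.7] rows 15.1 q [-0.79  0.83  0.17  1.39 -0.16  0.94 -0.69]
```

View pics/w13.png

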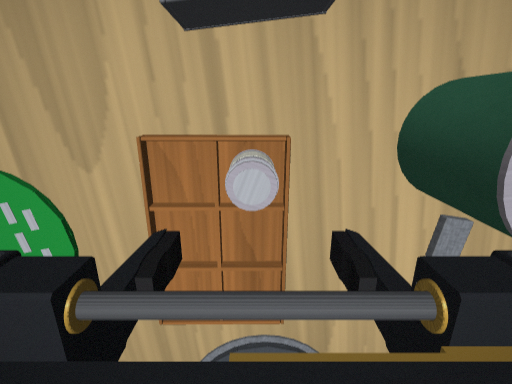

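View pics/s13.png

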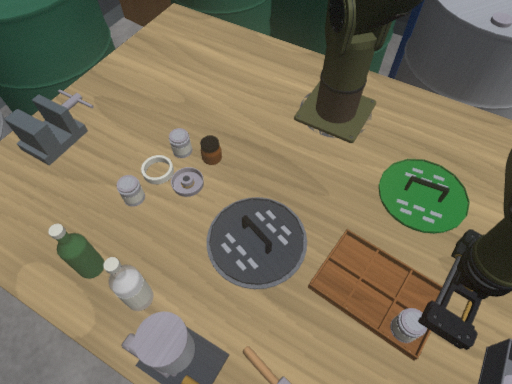

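carry_out(
  commands=[
    [-0.7465,0.116,0.003,0,0,41.7],
    [-0.7465,0.116,0.003,0,0,41.7],
    [-0.7465,0.116,0.003,0,0,41.7],
    [-0.7465,0.116,0.003,0,0,41.7],
    [-0.7465,0.116,0.003,0,0,41.7],
    [-0.7465,0.116,0.003,0,0,41.7],
    [-0.7465,0.116,0.003,0,0,41.7],
    [-0.7465,0.116,0.003,0,0,41.7],
    [-0.7465,0.116,0.003,0,0,41.7],
    [-0.7465,0.116,0.003,0,0,41.7],
    [-0.7465,0.116,0.003,0,0,41.7],
    [-0.7465,0.116,0.003,0,0,41.7],
  ],
)

```text
clock: 23.15
tool_pos: [0.5821, -0.1898, 0.1987]
eef_rot: [0.934, 0.358, -0.002, -0.001]
contact_force: [0.7, -0.3, -0.0]
opening: 1.0
```

Run:
```python
from h import *
go(.59,-.344,.2,-48)
```

```text
go: clock 23.15 yaw -48.0 shift [-0.0972  0.1199 -0.0015] turn [-0.2  0.1 -0. ] rows 3.1 q [ 0.09  0.74  0.26  1.66 -0.25  0.79 -0.37]
```

carry_out(
  commands=[
    [-0.094,0.116,0,0,0,0],
    [-0.094,0.116,0,0,0,0],
    [-0.094,0.116,0,0,0,0],
    [-0.094,0.116,0,0,0,0],
    [-0.094,0.116,0,0,0,0],
    [-0.094,0.116,0,0,0,0],
  ],
)

```text
clock: 23.75
tool_pos: [0.5911, -0.3349, 0.1991]
eef_rot: [0.933, 0.359, -0.0, -0.002]
contact_force: [0.6, 0.1, 0.4]
opening: 1.0
```

Run:
```python
from h import *
s,p=snap('wrist','w14.png');show(s)
print('exp lid',w2p(p,[.589,-.344,.0705],s))
go(.589,-.344,.027,-48)
```

```text
{'clock': 23.75, 'q': [0.327, 0.822, 0.245, 1.433, -0.228, 0.919, -0.2], 'tool_pos': [0.591, -0.335, 0.199], 'eef_rot': [0.933, 0.359, -0.0, -0.002], 'contact_force': [0.645, 0.101, 0.413], 'opening': 1.0}
exp lid [261.78906271 190.8206996 ]
go: clock 23.8 yaw -47.9 shift [-0.0082  0.0059  0.1725] turn [-0.2 -0.   0.1] rows 3.5 q [ 0.33  0.82  0.25  1.43 -0.23  0.92 -0.2 ]
```

View pics/w14.png

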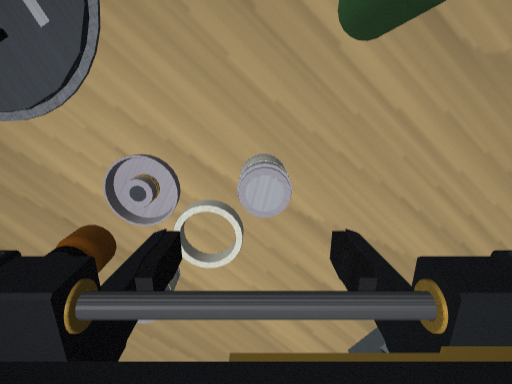

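carry_out(
  commands=[
    [-0.008,0.0085,0.03,0,0,17],
    [-0.008,0.0085,0.06,0,0,17],
    [-0.008,0.0085,0.08,0,0,17],
    [-0.008,0.0085,0.08,0,0,17],
    [-0.008,0.0085,0.08,0,0,17],
  ],
)

```text
clock: 24.3
tool_pos: [0.5916, -0.3476, 0.121]
eef_rot: [0.976, 0.217, 0.0, -0.0]
contact_force: [-0.7, 0.2, 1.1]
opening: 0.996
```

Run:
```python
from h import *
s,p=snap('wrist','w15.png');show(s)
print('exp lid',w2p(p,[.591,-.346,.0705],s))
go(.591,-.346,.027,-65)
```

```text
{'clock': 24.3, 'q': [0.32, 0.931, 0.294, 1.47, -0.334, 0.791, -0.394], 'tool_pos': [0.592, -0.348, 0.121], 'eef_rot': [0.976, 0.217, 0.0, -0.0], 'contact_force': [-0.664, 0.153, 1.051], 'opening': 0.996}
exp lid [254.0347462 211.7759803]
go: clock 24.35 yaw -64.9 shift [ 0.     -0.0027  0.0949] turn [ 0.1 -0.1  0.1] rows 1.9 q [ 0.32  0.93  0.29  1.47 -0.33  0.79 -0.39]
```

View pics/w15.png

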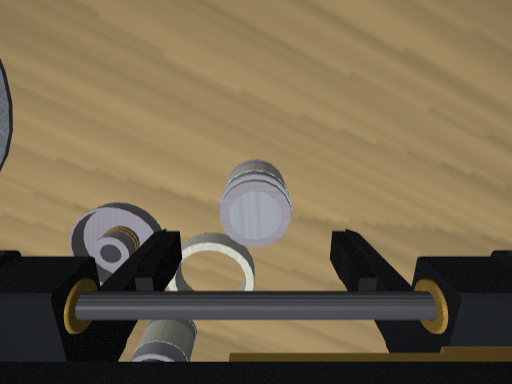

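carry_out(
  commands=[
    [0,-0.001,0.04,0,0,0],
    [0,-0.001,0.075,0,0,0],
    [0,-0.001,0.093,0,0,0],
    [0,-0.001,0.093,0,0,0],
    [0,-0.001,0.093,0,0,0],
  ],
)

```text
clock: 24.85
tool_pos: [0.5915, -0.349, 0.0293]
eef_rot: [0.976, 0.216, 0.001, 0.001]
contact_force: [0.1, -0.2, 0.6]
opening: 1.001
```

carry_out(
  commands=[
    [0,0,0,0,0,0],
    [0,0,0,0,0,0],
    [0,0,0,0,0,0],
    [0,0,0,0,0,0],
    [0,0,0,0,0,0],
    [0,0,0,0,0,0],
    [0,0,0,0,0,0],
  ],
  fingers=255,
  grip_force=30,
)

```text
clock: 25.55
tool_pos: [0.5907, -0.3481, 0.0284]
eef_rot: [0.976, 0.216, 0.0, -0.0]
contact_force: [-1.5, 1.4, 6.0]
opening: 0.649
```

carry_out(
  commands=[
    [0,0,-0.02,0,0,0],
    [0,0,-0.06,0,0,0],
    [0,0,-0.11,0,0,0],
    [0,0,-0.16,0,0,0],
    [0,0,-0.16,0,0,0],
  ],
)

```text
clock: 26.05
tool_pos: [0.5941, -0.3516, 0.1952]
eef_rot: [0.976, 0.216, 0.005, 0.005]
contact_force: [1.8, -1.3, -2.1]
opening: 0.651
```

Run:
```python
from h import *
s,p=snap('wrist','w16.png');show(s)
go(.538,.2337,.17,-6.3)
```

```text
{'clock': 26.05, 'q': [0.305, 0.844, 0.331, 1.421, -0.31, 0.914, -0.415], 'tool_pos': [0.594, -0.352, 0.195], 'eef_rot': [0.976, 0.216, 0.005, 0.005], 'contact_force': [1.835, -1.29, -2.074], 'opening': 0.651}
go: clock 26.1 yaw -65.0 shift [ 0.1972 -0.552   0.0185] turn [  0.4  -0.  -58.7] rows 11.7 q [ 0.31  0.85  0.33  1.42 -0.31  0.91 -0.42]
```

View pics/w16.png

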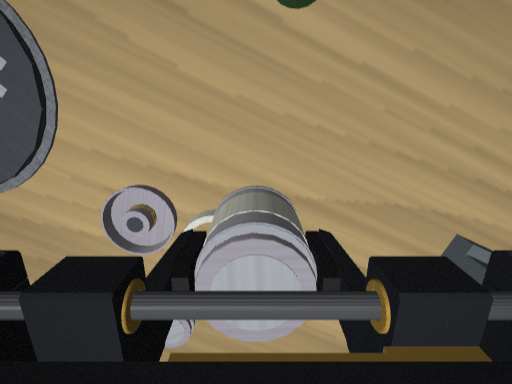

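carry_out(
  commands=[
    [0.197,-0.552,0.0,0,0,-58.7],
    [0.197,-0.552,0.0,0,0,-58.7],
    [0.197,-0.552,0.0,0,0,-58.7],
    [0.197,-0.552,0.0,0,0,-58.7],
    [0.197,-0.552,0.0,0,0,-58.7],
    [0.197,-0.552,0.0,0,0,-58.7],
    [0.197,-0.552,0.0,0,0,-58.7],
    [0.197,-0.552,0.0,0,0,-58.7],
    [0.197,-0.552,0.0,0,0,-58.7],
    [0.197,-0.552,0.0,0,0,-58.7],
    [0.197,-0.552,0.0,0,0,-58.7],
    [0.197,-0.552,0.0,0,0,-58.7],
  ],
)

```text
clock: 27.3
tool_pos: [0.5331, 0.2394, 0.1853]
eef_rot: [0.744, 0.669, -0.002, -0.002]
contact_force: [0.4, -0.0, -2.7]
opening: 0.647
```

carry_out(
  commands=[
    [0,0,0,0,0,0],
    [0,0,0,0,0,0],
    [0,0,0,0,0,0],
  ],
)

```text
clock: 27.6
tool_pos: [0.5353, 0.2332, 0.1864]
eef_rot: [0.746, 0.666, -0.002, 0.0]
contact_force: [0.5, -0.0, -2.6]
opening: 0.651
```

Run:
```python
from h import *
s=r.get_state();show(s);go(.538,.2337,.033,-6.3)
```

```text
{'clock': 27.6, 'q': [-0.57, 0.706, 0.137, 1.753, -0.137, 0.695, -0.472], 'tool_pos': [0.535, 0.233, 0.186], 'eef_rot': [0.746, 0.666, -0.002, 0.0], 'contact_force': [0.506, -0.006, -2.572], 'opening': 0.651}
go: clock 27.6 yaw -6.4 shift [0.0013 0.003  0.1534] turn [-0.1  0.2 -0.1] rows 3.1 q [-0.57  0.71  0.14  1.75 -0.14  0.69 -0.47]
```

carry_out(
  commands=[
    [0.001,0.003,0.04,0,0,0],
    [0.001,0.003,0.08,0,0,0],
    [0.001,0.003,0.11,0,0,0],
    [0.001,0.003,0.13,0,0,0],
    [0.001,0.003,0.145,0,0,0],
    [0.001,0.003,0.153,0,0,0],
    [0.001,0.003,0.154,0,0,0],
    [0.001,0.003,0.154,0,0,0],
  ],
)

```text
clock: 28.4
tool_pos: [0.5397, 0.2358, 0.0344]
eef_rot: [0.745, 0.667, 0.001, 0.0]
contact_force: [0.2, 0.5, -2.2]
opening: 0.652
```

Run:
```python
from h import *
s,p=snap('wrist','w17.png');show(s);go(.538,.2337,.033,-6.3)
```

```text
{'clock': 28.4, 'q': [-0.535, 0.944, 0.079, 1.812, -0.167, 0.391, -0.445], 'tool_pos': [0.54, 0.236, 0.034], 'eef_rot': [0.745, 0.667, 0.001, 0.0], 'contact_force': [0.199, 0.496, -2.192], 'opening': 0.652}
go: clock 28.45 yaw -6.3 shift [-0.0025 -0.0015  0.0016] turn [ 0.1 -0.  -0. ] rows 0.1 q [-0.54  0.94  0.08  1.81 -0.17  0.39 -0.44]
```

View pics/w17.png

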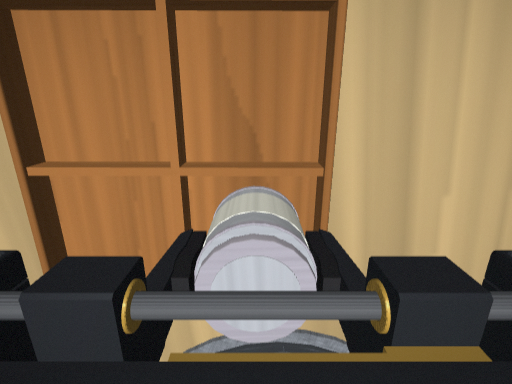

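carry_out(
  commands=[
    [-0.002,-0.001,0.0015,0,0,0],
    [-0.002,-0.001,0.002,0,0,0],
    [-0.002,-0.001,0.002,0,0,0],
  ],
)

```text
clock: 28.75
tool_pos: [0.5387, 0.2347, 0.0331]
eef_rot: [0.745, 0.667, 0.001, 0.0]
contact_force: [0.4, 0.4, 4.5]
opening: 0.653
```

carry_out(
  commands=[
    [0,0,0,0,0,0],
    [0,0,0,0,0,0],
    [0,0,0,0,0,0],
    [0,0,0,0,0,0],
    [0,0,0,0,0,0],
  ],
  fingers=0,
)

```text
clock: 29.25
tool_pos: [0.5377, 0.234, 0.0317]
eef_rot: [0.745, 0.667, -0.0, -0.0]
contact_force: [-0.0, 0.3, 0.1]
opening: 1.001
```

carry_out(
  commands=[
    [0,0,-0.03,0,0,0],
    [0,0,-0.08,0,0,0],
    [0,0,-0.13,0,0,0],
    [0,0,-0.17,0,0,0],
    [0,0,-0.17,0,0,0],
  ],
)

```text
clock: 29.75
tool_pos: [0.5413, 0.2353, 0.2075]
eef_rot: [0.745, 0.667, 0.005, 0.002]
contact_force: [1.0, -0.5, 0.2]
opening: 1.001
```

Run:
```python
from h import *
s,p=snap('wrist','w18.png');show(s)
p=r.snapshot('scene'); cv2.imwrite('pics/s18.png',p['img']); print([(np.round(d['xyz'],4),round(d['p'],2)) for d in r.spot_point(p,'tin1')])
go(.385,-.33,.2,-65)
```

```text
{'clock': 29.75, 'q': [-0.572, 0.679, 0.145, 1.73, -0.136, 0.731, -0.47], 'tool_pos': [0.541, 0.235, 0.207], 'eef_rot': [0.745, 0.667, 0.005, 0.002], 'contact_force': [0.996, -0.499, 0.237], 'opening': 1.001}
[(array([0.5519, 0.2224, 0.0069]), 0.97), (array([0.5554, 0.4093, 0.0059]), 0.58), (array([ 0.3802, -0.3347, -0.001 ]), 0.55)]
go: clock 29.9 yaw -6.3 shift [-0.5772 -0.0893  0.0016] turn [-0.1  0.1 58.7] rows 11.7 q [-0.57  0.69  0.14  1.74 -0.14  0.73 -0.47]
```

View pics/w18.png

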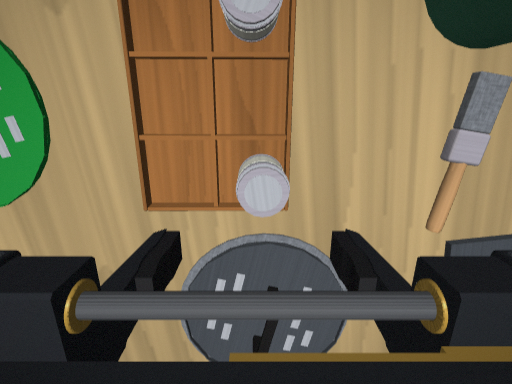

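View pics/s18.png

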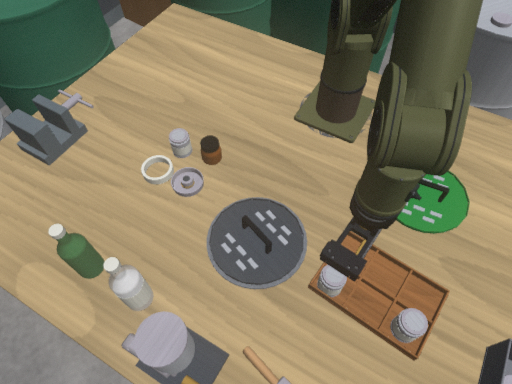

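Run:
```python
from h import *
go(.385,-.331,.2,45)
```

```text
go: clock 29.9 yaw -6.3 shift [-0.5782 -0.0892  0.0016] turn [ -0.1  -0.  -51.3] rows 11.7 q [-0.57  0.69  0.14  1.74 -0.14  0.73 -0.47]
```

carry_out(
  commands=[
    [-0.578,-0.089,0,0,0,-51.3],
    [-0.578,-0.089,0,0,0,-51.3],
    [-0.578,-0.089,0,0,0,-51.3],
    [-0.578,-0.089,0,0,0,-51.3],
    [-0.578,-0.089,0,0,0,-51.3],
    [-0.578,-0.089,0,0,0,-51.3],
    [-0.578,-0.089,0,0,0,-51.3],
    [-0.578,-0.089,0,0,0,-51.3],
    [-0.578,-0.089,0,0,0,-51.3],
    [-0.578,-0.089,0,0,0,-51.3],
    [-0.578,-0.089,0,0,0,-51.3],
    [-0.578,-0.089,0,0,0,-51.3],
  ],
)

```text
clock: 31.1
tool_pos: [0.3829, -0.3334, 0.1999]
eef_rot: [0.384, 0.923, 0.0, -0.002]
contact_force: [1.5, 0.1, -0.1]
opening: 1.0
```

Run:
```python
from h import *
s,p=snap('wrist','w19.png');show(s)
go(.385,-.331,.14,45)
```

```text
{'clock': 31.1, 'q': [0.784, 0.603, -0.252, 1.952, 0.246, 0.62, 1.155], 'tool_pos': [0.383, -0.333, 0.2], 'eef_rot': [0.384, 0.923, 0.0, -0.002], 'contact_force': [1.47, 0.079, -0.115], 'opening': 1.0}
go: clock 31.15 yaw 44.4 shift [0.003  0.0093 0.0597] turn [-0.3 -0.1 -0.6] rows 1.2 q [ 0.79  0.6  -0.25  1.95  0.25  0.62  1.16]
```

View pics/w19.png

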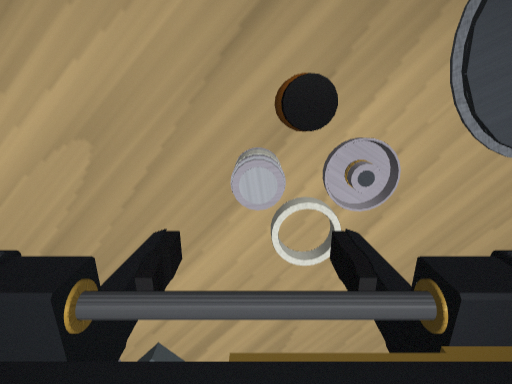

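carry_out(
  commands=[
    [0.003,0.004,0.03,0,0,0],
    [0.003,0.004,0.06,0,0,0],
    [0.003,0.004,0.06,0,0,0],
    [0.003,0.004,0.06,0,0,0],
  ],
)

```text
clock: 31.55
tool_pos: [0.3858, -0.3247, 0.1409]
eef_rot: [0.383, 0.924, 0.001, -0.002]
contact_force: [0.5, -0.4, -0.1]
opening: 0.995
```

Run:
```python
from h import *
s,p=snap('wrist','w20.png');show(s)
print('exp',w2p(p,[.385,-.331,.0705],s))
go(.385,-.331,.027,45)
```

```text
{'clock': 31.55, 'q': [0.735, 0.696, -0.204, 2.013, 0.293, 0.464, 1.099], 'tool_pos': [0.386, -0.325, 0.141], 'eef_rot': [0.383, 0.924, 0.001, -0.002], 'contact_force': [0.514, -0.364, -0.06], 'opening': 0.995}
exp [249.63480895 208.58193904]
go: clock 31.6 yaw 45.0 shift [-0.0031 -0.0052  0.1148] turn [ 0.  -0.1  0. ] rows 2.3 q [ 0.73  0.69 -0.2   2.01  0.29  0.46  1.1 ]
```

View pics/w20.png

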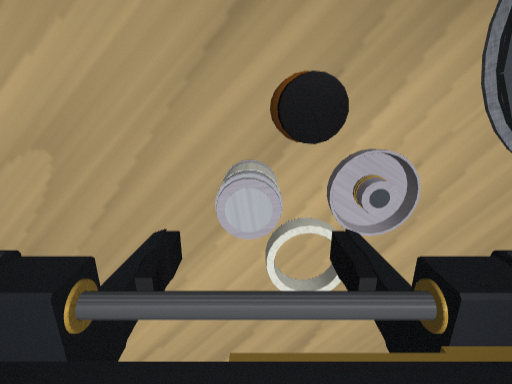

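carry_out(
  commands=[
    [-0.003,-0.005,0.05,0,0,0],
    [-0.003,-0.005,0.095,0,0,0],
    [-0.003,-0.005,0.114,0,0,0],
    [-0.003,-0.005,0.114,0,0,0],
    [-0.003,-0.005,0.114,0,0,0],
  ],
)

```text
clock: 32.1
tool_pos: [0.3859, -0.3317, 0.0289]
eef_rot: [0.383, 0.924, -0.0, 0.001]
contact_force: [0.1, 0.3, 0.1]
opening: 0.993
```

carry_out(
  commands=[
    [0,0,0,0,0,0],
    [0,0,0,0,0,0],
    [0,0,0,0,0,0],
    [0,0,0,0,0,0],
    [0,0,0,0,0,0],
    [0,0,0,0,0,0],
    [0,0,0,0,0,0],
  ],
  fingers=255,
  grip_force=30,
)

```text
clock: 32.8
tool_pos: [0.3851, -0.3317, 0.0285]
eef_rot: [0.383, 0.924, -0.0, 0.0]
contact_force: [-0.8, -0.1, 5.4]
opening: 0.649
```

carry_out(
  commands=[
    [0,0,-0.02,0,0,0],
    [0,0,-0.06,0,0,0],
    [0,0,-0.11,0,0,0],
    [0,0,-0.16,0,0,0],
    [0,0,-0.16,0,0,0],
  ],
)

```text
clock: 33.3
tool_pos: [0.3879, -0.3333, 0.193]
eef_rot: [0.383, 0.924, -0.001, 0.005]
contact_force: [0.9, -1.1, -2.8]
opening: 0.651
```

Run:
```python
from h import *
s,p=snap('wrist','w21.png');show(s)
go(.459,.332,.18,-6.3)
```

```text
{'clock': 33.3, 'q': [0.784, 0.613, -0.262, 1.961, 0.272, 0.589, 1.127], 'tool_pos': [0.388, -0.333, 0.193], 'eef_rot': [0.383, 0.924, -0.001, 0.005], 'contact_force': [0.865, -1.086, -2.775], 'opening': 0.651}
go: clock 33.35 yaw 45.0 shift [0.4188 0.5208 0.0083] turn [ 0.2  0.3 51.3] rows 13.4 q [ 0.78  0.62 -0.26  1.96  0.27  0.59  1.13]
```

View pics/w21.png

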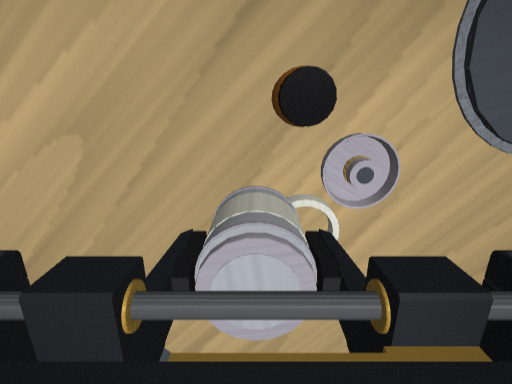

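carry_out(
  commands=[
    [0.156,0.315,0,0,0,25],
    [0.156,0.315,0,0,0,25],
    [0.156,0.315,0,0,0,25],
    [0.156,0.315,0,0,0,25],
    [0.156,0.315,0,0,0,25],
    [0.156,0.315,0,0,0,25],
    [0.156,0.315,0,0,0,25],
    [0.419,0.521,0,0,0,51.3],
    [0.419,0.521,0,0,0,51.3],
    [0.419,0.521,0,0,0,51.3],
    [0.419,0.521,0,0,0,51.3],
    [0.419,0.521,0,0,0,51.3],
  ],
)

```text
clock: 34.55
tool_pos: [0.4654, 0.2496, 0.1855]
eef_rot: [0.745, 0.667, -0.003, 0.0]
contact_force: [2.7, -1.3, -3.1]
opening: 0.651
```

Run:
```python
from h import *
go(.459,.332,.18,-6.3)
```

```text
go: clock 34.55 yaw -6.3 shift [ 0.0813 -0.0154  0.0052] turn [-0.2  0.2 -0. ] rows 1.7 q [-0.68  0.65  0.16  1.92 -0.17  0.59 -0.51]
```

carry_out(
  commands=[
    [0.07,-0.015,0,0,0,0],
    [0.07,-0.015,0,0,0,0],
    [0.07,-0.015,0,0,0,0],
    [0.07,-0.015,0,0,0,0],
  ],
)

```text
clock: 34.95
tool_pos: [0.4589, 0.3186, 0.1856]
eef_rot: [0.745, 0.667, -0.002, 0.001]
contact_force: [-1.0, -0.3, -3.5]
opening: 0.652
```

Run:
```python
from h import *
s,p=snap('wrist','w22.png');show(s)
go(.459,.332,.033,-6.3)
```

```text
{'clock': 34.95, 'q': [-0.799, 0.683, 0.183, 1.83, -0.188, 0.65, -0.614], 'tool_pos': [0.459, 0.319, 0.186], 'eef_rot': [0.745, 0.667, -0.002, 0.001], 'contact_force': [-0.972, -0.342, -3.511], 'opening': 0.652}
go: clock 35.0 yaw -6.4 shift [ 0.015  -0.0018  0.153 ] turn [-0.1  0.2 -0.1] rows 3.1 q [-0.8   0.68  0.18  1.83 -0.19  0.65 -0.61]
```

View pics/w22.png

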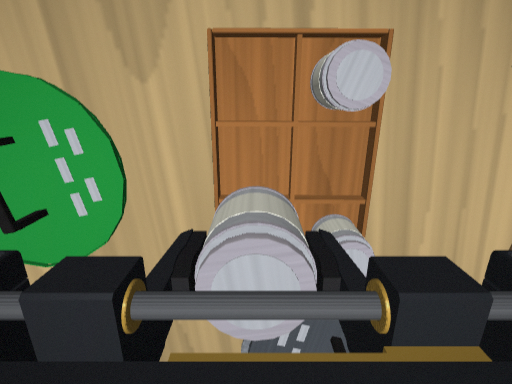

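carry_out(
  commands=[
    [0.0145,-0.002,0.02,0,0,0],
    [0.0145,-0.002,0.06,0,0,0],
    [0.0145,-0.002,0.1,0,0,0],
    [0.0145,-0.002,0.1,0,0,0],
    [0.0145,-0.002,0.125,0,0,0],
    [0.0145,-0.002,0.145,0,0,0],
    [0.0145,-0.002,0.152,0,0,0],
    [0.0145,-0.002,0.153,0,0,0],
    [0.0145,-0.002,0.153,0,0,0],
  ],
)

```text
clock: 35.9
tool_pos: [0.4608, 0.3343, 0.0361]
eef_rot: [0.745, 0.667, 0.001, 0.0]
contact_force: [0.3, 0.1, -3.2]
opening: 0.646
```

Run:
```python
from h import *
s,p=snap('wrist','w23.png');show(s)
go(.459,.332,.033,-6.3)
```

```text
{'clock': 35.9, 'q': [-0.767, 0.93, 0.101, 1.874, -0.238, 0.348, -0.593], 'tool_pos': [0.461, 0.334, 0.036], 'eef_rot': [0.745, 0.667, 0.001, 0.0], 'contact_force': [0.307, 0.092, -3.159], 'opening': 0.646}
go: clock 35.95 yaw -6.3 shift [-0.0027 -0.0015  0.0032] turn [ 0.1 -0.1 -0. ] rows 0.1 q [-0.77  0.93  0.1   1.87 -0.24  0.35 -0.59]
```

View pics/w23.png

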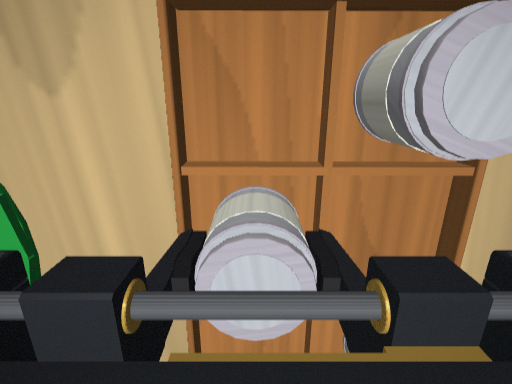

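carry_out(
  commands=[
    [-0.001,-0.001,0.0015,0,0,0],
    [-0.001,-0.001,0.003,0,0,0],
    [-0.001,-0.001,0.003,0,0,0],
  ],
)

```text
clock: 36.25
tool_pos: [0.4592, 0.3337, 0.0335]
eef_rot: [0.745, 0.667, 0.001, -0.0]
contact_force: [-1.0, -1.3, 7.7]
opening: 0.649
```

carry_out(
  commands=[
    [0,0,0,0,0,0],
    [0,0,0,0,0,0],
    [0,0,0,0,0,0],
    [0,0,0,0,0,0],
    [0,0,0,0,0,0],
  ],
  fingers=0,
)

```text
clock: 36.75
tool_pos: [0.4588, 0.3335, 0.0317]
eef_rot: [0.745, 0.667, -0.0, -0.0]
contact_force: [0.0, 0.5, 0.3]
opening: 0.998
```

carry_out(
  commands=[
    [0,0,-0.03,0,0,0],
    [0,0,-0.08,0,0,0],
    [0,0,-0.11,0,0,0],
    [0,0,-0.11,0,0,0],
    [0,0,-0.11,0,0,0],
    [0,0,-0.11,0,0,0],
  ],
)

```text
clock: 37.35
tool_pos: [0.4578, 0.333, 0.1406]
eef_rot: [0.745, 0.667, -0.001, -0.0]
contact_force: [0.3, 0.5, -0.6]
opening: 0.998
```

Run:
```python
from h import *
s,p=snap('wrist','w24.png');show(s)
print('exp',w2p(p,[.459,.332,.0755],s))
go(.459,.332,.09,-6.3)
```

```text
{'clock': 37.35, 'q': [-0.805, 0.758, 0.163, 1.843, -0.212, 0.56, -0.616], 'tool_pos': [0.458, 0.333, 0.141], 'eef_rot': [0.745, 0.667, -0.001, -0.0], 'contact_force': [0.324, 0.532, -0.571], 'opening': 0.998}
exp [257.95521625 206.81067634]
go: clock 37.4 yaw -6.3 shift [-0.0007  0.0014  0.0503] turn [-0.1  0.1 -0. ] rows 1.0 q [-0.81  0.76  0.16  1.84 -0.21  0.56 -0.62]
```

View pics/w24.png

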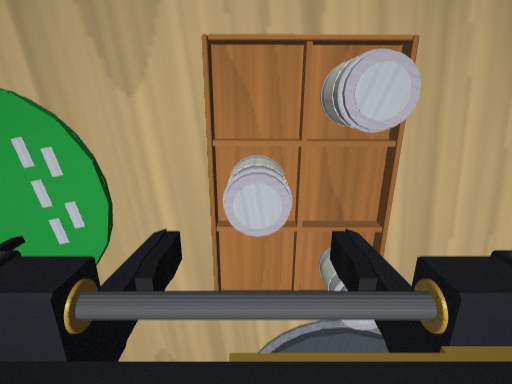

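carry_out(
  commands=[
    [0,0.001,0.02,0,0,0],
    [0,0.001,0.04,0,0,0],
    [0,0.001,0.04,0,0,0],
    [0,0.001,0.04,0,0,0],
    [0,0.001,0.04,0,0,0],
    [0,0.001,0.04,0,0,0],
    [0,0.001,0.04,0,0,0],
    [0,0.001,0.04,0,0,0],
    [0,0.001,0.04,0,0,0],
    [0,0.001,0.04,0,0,0],
  ],
  fingers=255,
)

```text
clock: 38.4
tool_pos: [0.4598, 0.3334, 0.102]
eef_rot: [0.745, 0.667, 0.0, -0.0]
contact_force: [0.0, 0.2, -0.4]
opening: 0.115
```

carry_out(
  commands=[
    [0,0,0.01,0,0,0],
    [0,0,0.02,0,0,0],
    [0,0,0.022,0,0,0],
    [0,0,0.024,0,0,0],
    [0,0,0.026,0,0,0],
    [0,0,0.026,0,0,0],
    [0,0,0.026,0,0,0],
  ],
)

```text
clock: 39.1
tool_pos: [0.4598, 0.3335, 0.0759]
eef_rot: [0.745, 0.667, 0.0, -0.0]
contact_force: [-0.5, 0.3, -1.1]
opening: 0.007
```

carry_out(
  commands=[
    [0,0,0.001,0,0,0],
    [0,0,0.002,0,0,0],
    [0,0,0.003,0,0,0],
    [0,0,0.004,0,0,0],
    [0,0,0.004,0,0,0],
  ],
)

```text
clock: 39.6
tool_pos: [0.4599, 0.3335, 0.0725]
eef_rot: [0.745, 0.667, 0.0, -0.0]
contact_force: [-1.3, -0.6, 5.3]
opening: 0.007
```

carry_out(
  commands=[
    [0,0,0.001,0,0,0],
    [0,0,0.002,0,0,0],
    [0,0,0.002,0,0,0],
    [0,0,0.002,0,0,0],
  ],
)

```text
clock: 40.0
tool_pos: [0.46, 0.3335, 0.0714]
eef_rot: [0.745, 0.667, 0.001, -0.0]
contact_force: [-1.7, -1.3, 12.5]
opening: 0.009
```

carry_out(
  commands=[
    [0,0,0.002,0,0,0],
    [0,0,0.004,0,0,0],
    [0,0,0.004,0,0,0],
    [0,0,0.004,0,0,0],
  ],
)

```text
clock: 40.4
tool_pos: [0.4601, 0.3336, 0.0711]
eef_rot: [0.745, 0.667, 0.001, -0.0]
contact_force: [-8.5, -4.8, 44.5]
opening: 0.002
```

carry_out(
  commands=[
    [0,0,0.002,0,0,0],
    [0,0,0.002,0,0,0],
    [0,0,0.002,0,0,0],
  ],
)

```text
clock: 40.7
tool_pos: [0.4601, 0.3336, 0.0709]
eef_rot: [0.745, 0.667, 0.002, -0.001]
contact_force: [-10.4, -6.4, 61.4]
opening: 0.003
```

carry_out(
  commands=[
    [0,0,-0.04,0,0,0],
    [0,0,-0.08,0,0,0],
    [0,0,-0.08,0,0,0],
    [0,0,-0.08,0,0,0],
  ],
)

```text
clock: 41.1
tool_pos: [0.4601, 0.3338, 0.1447]
eef_rot: [0.745, 0.667, 0.001, -0.0]
contact_force: [-0.5, -0.2, -0.4]
opening: 0.005
```

Run:
```python
from h import *
show(r.get_state()); go(.538,.234,.14,-6.3)
```

```text
{'clock': 41.1, 'q': [-0.806, 0.752, 0.166, 1.839, -0.212, 0.566, -0.614], 'tool_pos': [0.46, 0.334, 0.145], 'eef_rot': [0.745, 0.667, 0.001, -0.0], 'contact_force': [-0.488, -0.249, -0.378], 'opening': 0.005}
go: clock 41.1 yaw -6.3 shift [-0.0906  0.0884  0.0046] turn [ 0.1 -0.1 -0. ] rows 2.5 q [-0.81  0.75  0.17  1.84 -0.21  0.57 -0.61]
```

carry_out(
  commands=[
    [-0.0905,0.0885,0,0,0,0],
    [-0.0905,0.0885,0,0,0,0],
    [-0.0905,0.0885,0,0,0,0],
    [-0.0905,0.0885,0,0,0,0],
    [-0.0905,0.0885,0,0,0,0],
    [-0.0905,0.0885,0,0,0,0],
  ],
)

```text
clock: 41.7
tool_pos: [0.5361, 0.2353, 0.1427]
eef_rot: [0.744, 0.668, -0.001, -0.001]
contact_force: [-0.3, -0.6, 0.1]
opening: 0.002
```

Run:
```python
from h import *
s,p=snap('wrist','w25.png');show(s)
print('exp',w2p(p,[.538,.234,.0755],s))
go(.538,.234,.08,-6.3)
```

```text
{'clock': 41.7, 'q': [-0.569, 0.771, 0.136, 1.782, -0.171, 0.602, -0.438], 'tool_pos': [0.536, 0.235, 0.143], 'eef_rot': [0.744, 0.668, -0.001, -0.001], 'contact_force': [-0.256, -0.604, 0.091], 'opening': 0.002}
exp [258.95144861 206.20734923]
go: clock 41.75 yaw -6.1 shift [-0.0013  0.0021  0.063 ] turn [-0.1 -0.   0.2] rows 1.3 q [-0.57  0.77  0.14  1.78 -0.17  0.6  -0.44]
```

View pics/w25.png

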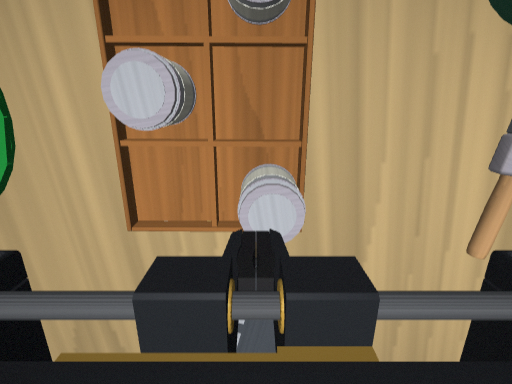

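Run:
```python
from h import *
im=cv2.imread('pics/w25.png'); cv2.imwrite('pics/c25.png',cv2.resize(im[120:260,180:330],None,fx=4,fy=4,interpolation=cv2.INTER_CUBIC))
s,p=snap('scene','s25.png'); cv2.imwrite('pics/c25s.png',cv2.resize(p['img'][220:360,300:460],None,fx=4,fy=4,interpolation=cv2.INTER_CUBIC))
```

```text
(no output)
```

View pics/c25.png

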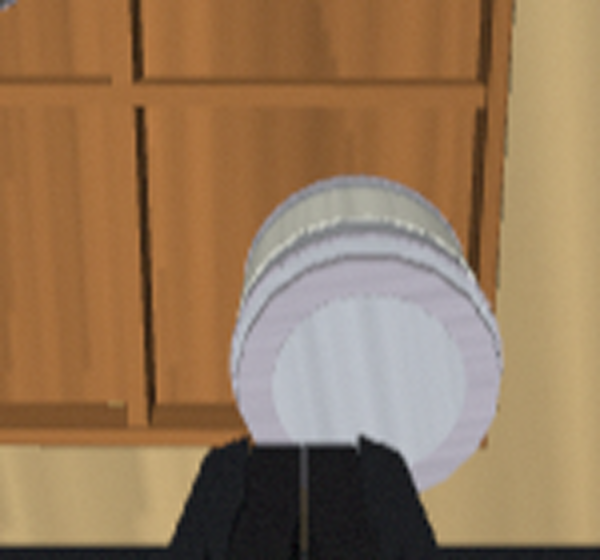

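View pics/c25s.png

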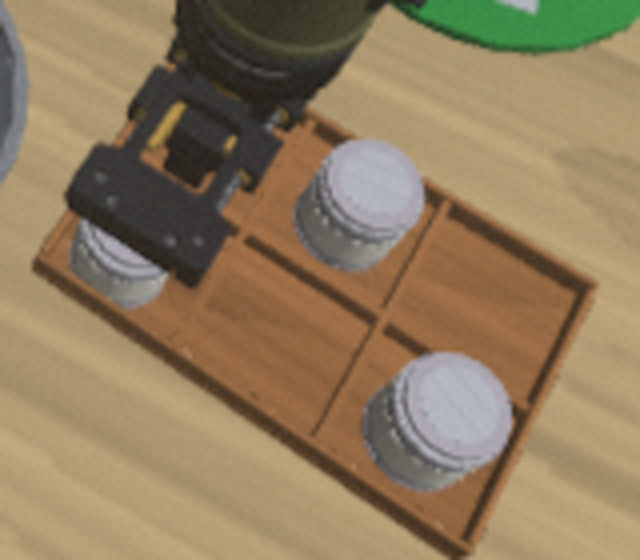

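Run:
```python
from h import *
s=r.get_state(); p=r.snapshot('wrist')
X=p2w(p,(271.4,212.5),.0755,s); print(X, p2w(p,(263,180),.0,s)); 
c=np.array([.5035,.327]);a=np.radians(-6.3);Rm=np.array([[np.cos(a),-np.sin(a)],[np.sin(a),np.cos(a)]]); print('tray rel',Rm.T@(X[:2]-c))
go(X[0],X[1],.08,-6.3)
```

```text
[0.5480085  0.22736333 0.0755    ] [0.54366492 0.23505826 0.        ]
tray rel [ 0.05517327 -0.09415085]
go: clock 41.85 yaw -6.2 shift [-0.0067  0.0122  0.0634] turn [-0.1 -0.   0.1] rows 1.3 q [-0.57  0.77  0.14  1.78 -0.17  0.6  -0.44]
```

carry_out(
  commands=[
    [-0.0067,0.012,0.02,0,0,0],
    [-0.0067,0.012,0.05,0,0,0],
    [-0.0067,0.012,0.064,0,0,0],
    [-0.0067,0.012,0.067,0,0,0],
    [-0.0067,0.012,0.069,0,0,0],
    [-0.0067,0.012,0.071,0,0,0],
    [-0.0067,0.012,0.072,0,0,0],
  ],
)

```text
clock: 42.55
tool_pos: [0.5475, 0.2261, 0.073]
eef_rot: [0.745, 0.667, -0.001, -0.001]
contact_force: [-4.5, -1.0, 6.3]
opening: 0.003
```

carry_out(
  commands=[
    [0,0,0.001,0,0,0],
    [0,0,0.002,0,0,0],
    [0,0,0.003,0,0,0],
    [0,0,0.003,0,0,0],
  ],
)

```text
clock: 42.95
tool_pos: [0.5475, 0.2261, 0.0714]
eef_rot: [0.745, 0.667, -0.001, -0.001]
contact_force: [-6.0, -2.8, 15.7]
opening: 0.004
```

carry_out(
  commands=[
    [0,0,0.002,0,0,0],
    [0,0,0.003,0,0,0],
    [0,0,0.003,0,0,0],
    [0,0,0.003,0,0,0],
  ],
)

```text
clock: 43.35
tool_pos: [0.5475, 0.2261, 0.0712]
eef_rot: [0.745, 0.667, -0.0, -0.001]
contact_force: [-11.4, -3.7, 37.8]
opening: 0.003
```

Home (0.0712 with 38 N). Rise and go to the last tin.

carry_out(
  commands=[
    [0,0,-0.04,0,0,0],
    [0,0,-0.075,0,0,0],
    [0,0,-0.075,0,0,0],
    [0,0,-0.075,0,0,0],
  ],
)

```text
clock: 43.75
tool_pos: [0.5492, 0.2266, 0.1422]
eef_rot: [0.745, 0.667, 0.001, 0.0]
contact_force: [-0.1, 0.5, -0.7]
opening: 0.008
```

Run:
```python
from h import *
s,p=snap('wrist','w26.png'); show(s); go(.557,.411,.14,-6.3)
```

```text
{'clock': 43.75, 'q': [-0.547, 0.779, 0.137, 1.761, -0.168, 0.61, -0.42], 'tool_pos': [0.549, 0.227, 0.142], 'eef_rot': [0.745, 0.667, 0.001, 0.0], 'contact_force': [-0.102, 0.495, -0.664], 'opening': 0.008}
go: clock 43.8 yaw -6.3 shift [ 0.1846 -0.0116  0.0011] turn [-0. -0.  0.] rows 3.7 q [-0.55  0.78  0.14  1.76 -0.17  0.61 -0.42]
```

View pics/w26.png

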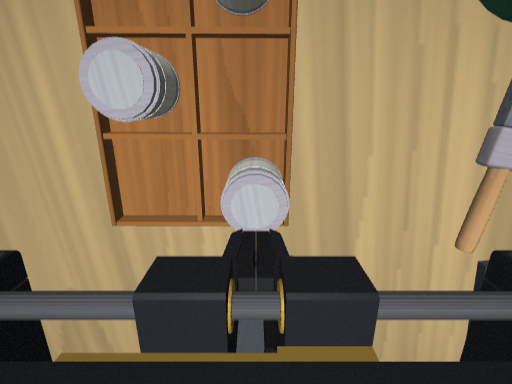

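carry_out(
  commands=[
    [0.184,-0.011,0,0,0,0],
    [0.184,-0.011,0,0,0,0],
    [0.184,-0.011,0,0,0,0],
    [0.184,-0.011,0,0,0,0],
    [0.184,-0.011,0,0,0,0],
    [0.184,-0.011,0,0,0,0],
    [0.184,-0.011,0,0,0,0],
  ],
)

```text
clock: 44.5
tool_pos: [0.5583, 0.4072, 0.1397]
eef_rot: [0.746, 0.666, -0.002, 0.001]
contact_force: [0.8, -0.6, -0.4]
opening: 0.008
```

Run:
```python
from h import *
s,p=snap('wrist','w27.png');show(s)
print('exp',w2p(p,[.557,.411,.0755],s))
go(.557,.411,.08,-6.3)
```

```text
{'clock': 44.5, 'q': [-0.791, 0.902, 0.19, 1.436, -0.201, 0.826, -0.647], 'tool_pos': [0.558, 0.407, 0.14], 'eef_rot': [0.746, 0.666, -0.002, 0.001], 'contact_force': [0.816, -0.63, -0.379], 'opening': 0.008}
exp [254.24908141 201.82761145]
go: clock 44.55 yaw -6.5 shift [ 0.0038 -0.002   0.0601] turn [-0.   0.2 -0.2] rows 1.2 q [-0.79  0.9   0.19  1.44 -0.2   0.83 -0.65]
```

View pics/w27.png

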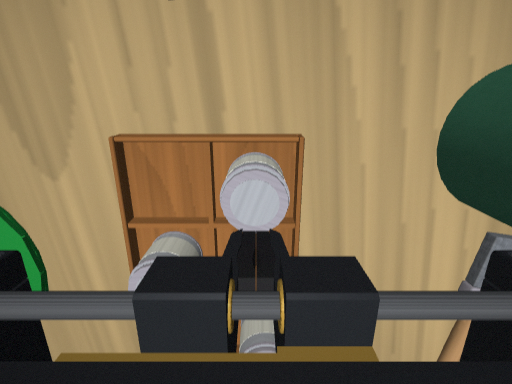

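carry_out(
  commands=[
    [0.005,-0.001,0.02,0,0,0],
    [0.005,-0.001,0.045,0,0,0],
    [0.005,-0.001,0.061,0,0,0],
    [0.005,-0.001,0.064,0,0,0],
    [0.005,-0.001,0.066,0,0,0],
    [0.005,-0.001,0.068,0,0,0],
    [0.005,-0.001,0.069,0,0,0],
  ],
)

```text
clock: 45.25
tool_pos: [0.558, 0.4145, 0.0733]
eef_rot: [0.745, 0.667, 0.0, 0.0]
contact_force: [-3.3, -2.4, 7.3]
opening: 0.005
```

carry_out(
  commands=[
    [0,0,0.001,0,0,0],
    [0,0,0.002,0,0,0],
    [0,0,0.003,0,0,0],
    [0,0,0.003,0,0,0],
  ],
)

```text
clock: 45.65
tool_pos: [0.5581, 0.4146, 0.0715]
eef_rot: [0.745, 0.667, 0.0, 0.0]
contact_force: [-4.0, -3.5, 11.2]
opening: 0.007
```

carry_out(
  commands=[
    [0,0,0.002,0,0,0],
    [0,0,0.004,0,0,0],
    [0,0,0.004,0,0,0],
    [0,0,0.004,0,0,0],
  ],
)

```text
clock: 46.05
tool_pos: [0.5583, 0.4148, 0.0713]
eef_rot: [0.745, 0.667, 0.001, -0.0]
contact_force: [-9.6, -6.6, 32.0]
opening: 0.01
```

carry_out(
  commands=[
    [0,0,-0.04,0,0,0],
    [0,0,-0.09,0,0,0],
    [0,0,-0.14,0,0,0],
    [0,0,-0.15,0,0,0],
    [-0.05,0.05,-0.15,0,0,0],
    [-0.05,0.05,-0.15,0,0,0],
  ],
)

```text
clock: 46.65
tool_pos: [0.605, 0.3557, 0.2164]
eef_rot: [0.746, 0.666, 0.001, 0.002]
contact_force: [1.3, -2.0, -0.6]
opening: 0.004
```

Run:
```python
from h import *
s,p=snap('wrist','w28.png');show(s)
p=r.snapshot('scene'); cv2.imwrite('pics/s28.png',p['img'])
p=r.snapshot('top'); cv2.imwrite('pics/t28.png',p['img'])
```

```text
{'clock': 46.65, 'q': [-0.697, 0.829, 0.207, 1.341, -0.178, 0.987, -0.572], 'tool_pos': [0.605, 0.356, 0.216], 'eef_rot': [0.746, 0.666, 0.001, 0.002], 'contact_force': [1.284, -2.028, -0.645], 'opening': 0.004}
```

View pics/w28.png

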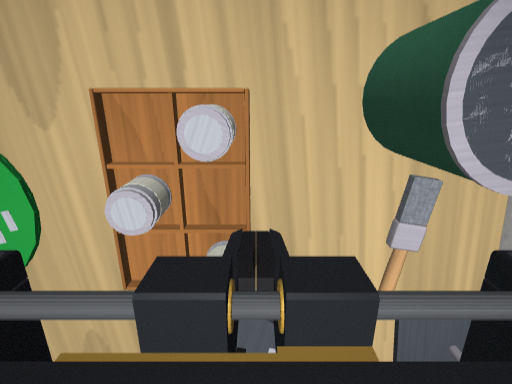

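View pics/s28.png

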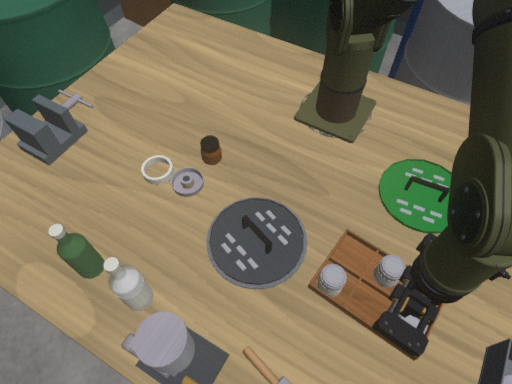

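View pics/t28.png

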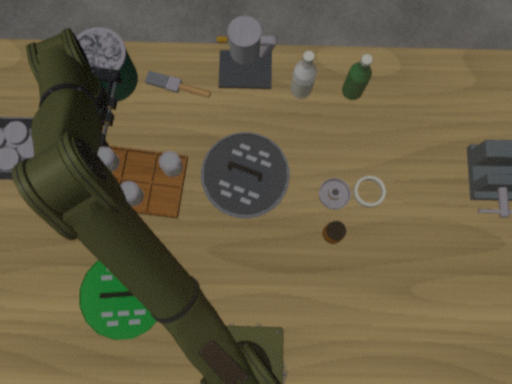

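Run:
```python
from h import *
p=r.snapshot('top'); print([p2w(p,c,.05).round(3) for c in [(3,148),(50,120),(50,180),(20,150)]])
a=cv2.imread('pics/top0.png'); cv2.imwrite('pics/c28.png',cv2.resize(a[100:200,0:70],None,fx=5,fy=5,interpolation=cv2.INTER_CUBIC))
go(.6,.1,.3,-6.3); go(.5,-.1,.35,-20)
```

```text
[array([0.579, 0.701, 0.05 ]), array([0.666, 0.577, 0.05 ]), array([0.488, 0.558, 0.05 ]), array([0.574, 0.652, 0.05 ])]
go: clock 46.85 yaw -6.4 shift [-0.2581  0.0269 -0.0853] turn [-0.  -0.  -0.1] rows 5.5 q [-0.7   0.83  0.2   1.34 -0.18  0.99 -0.57]
go: clock 46.85 yaw -6.4 shift [-0.468  -0.0504 -0.1354] turn [-0.  -0.  13.6] rows 9.8 q [-0.7   0.83  0.2   1.34 -0.18  0.99 -0.57]
```

View pics/c28.png

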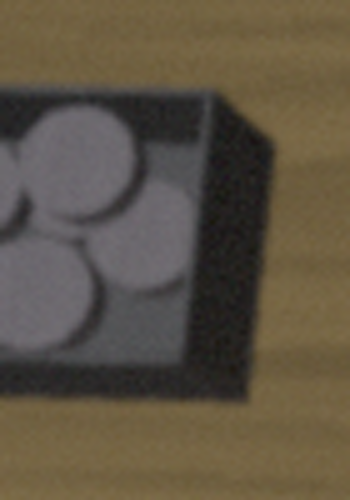

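carry_out(
  commands=[
    [-0.05,0,-0.08,0,0,0],
    [-0.468,-0.05,-0.135,0,0,0],
    [-0.468,-0.05,-0.135,0,0,0],
    [-0.468,-0.05,-0.135,0,0,0],
    [-0.468,-0.05,-0.135,0,0,0],
    [-0.468,-0.05,-0.135,0,0,0],
    [-0.468,-0.05,-0.135,0,0,0],
    [-0.468,-0.05,-0.135,0,0,0],
    [-0.468,-0.05,-0.135,0,0,0],
    [-0.468,-0.05,-0.135,0,0,0],
    [-0.468,-0.05,-0.135,0,0,0],
    [-0.468,-0.05,-0.135,0,0,0],
  ],
)

```text
clock: 48.05
tool_pos: [0.5009, -0.0997, 0.3502]
eef_rot: [0.745, 0.667, 0.001, 0.0]
contact_force: [0.5, 0.4, 0.4]
opening: 0.006
```

Run:
```python
from h import *
show(r.get_state())
p=r.snapshot('scene'); cv2.imwrite('pics/s29.png',cv2.resize(p['img'][200:370,190:460],None,fx=2.9,fy=2.9,interpolation=cv2.INTER_CUBIC))
p=r.snapshot('top'); cv2.imwrite('pics/t29.png',cv2.resize(p['img'][100:250,60:400],None,fx=2.3,fy=2.3,interpolation=cv2.INTER_CUBIC))
c=np.array([.5035,.327]);a=np.radians(-6.3);Rm=np.array([[np.cos(a),-np.sin(a)],[np.sin(a),np.cos(a)]])
for d in r.spot_point(p,'tin1'): print(np.round(d['xyz'],3),round(d['p'],2),'tray rel',(Rm.T@(np.array(d['xyz'])[:2]-c)).round(3))
print([(np.round(d['xyz'],3),round(d['p'],2)) for l in ('stencil','bung','dish','tape','jar') for d in r.spot_point(p,l)])
```

```text
{'clock': 48.05, 'q': [-0.043, 0.409, 0.227, 1.758, -0.109, 0.986, 0.114], 'tool_pos': [0.501, -0.1, 0.35], 'eef_rot': [0.745, 0.667, 0.001, 0.0], 'contact_force': [0.47, 0.382, 0.396], 'opening': 0.006}
[0.548 0.223 0.008] 0.71 tray rel [ 0.056 -0.098]
[0.556 0.409 0.009] 0.63 tray rel [0.044 0.087]
[0.456 0.332 0.003] 0.59 tray rel [-0.048 -0.   ]
[(array([0.535, 0.019, 0.002]), 0.95), (array([0.176, 0.342, 0.003]), 0.63), (array([0.549, 0.222, 0.004]), 0.5), (array([ 0.481, -0.243, -0.002]), 0.53), (array([ 0.483, -0.342,  0.005]), 0.53), (array([ 0.477, -0.248,  0.002]), 0.98), (array([ 0.483, -0.344,  0.002]), 0.96), (array([ 0.363, -0.24 , -0.001]), 0.96)]
```

View pics/s29.png

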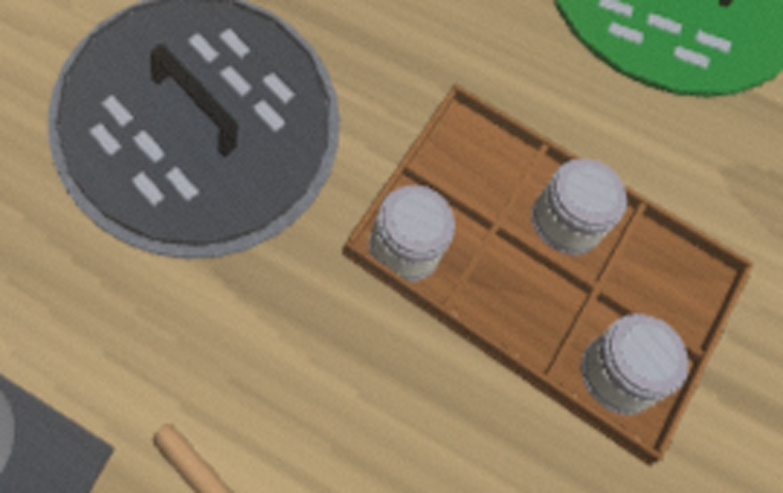

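View pics/t29.png

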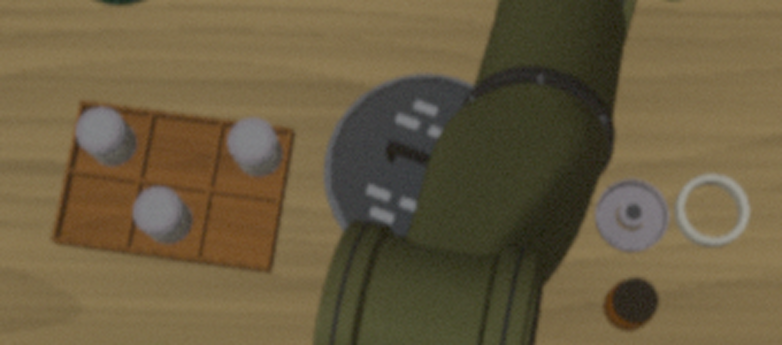

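Run:
```python
from h import *
print(r.finish_job())
```

```text
the job is handed in; nothing more can be done
None
```

I finished the job in the order asked and handed it in at about 48 s on the robot's clock.

- **Bung:** it is in the steel dish.
- **Stencil:** it lies flat on the felt mat, about 2 mm off centre by my wrist-camera fit.
- **Tins:** only three were on the bench. Each stands upright in its own compartment of the tray.
- **Lids:** I pressed each one with shut fingers until it stopped, at a tip height of 70.9–71.3 mm. A lid fully home in the tray sits at 71 mm. The final forces were 61, 38 and 32 N.
- **Tape, jar and green plate:** I did not touch them, and the last pictures show them in place.

The last checks did not fully agree on these points:

- **Off-centre tin:** the tin in the corner compartment nearest the mat moved after I set it down. It stands about 11–12 mm off centre across the compartment and 5–9 mm along it. That is within the compartment's roughly 13 mm of play, so I did not re-centre it.
- **Stencil reading:** the network's last estimate of the stencil was (0.535, 0.019), against my mat centre of (0.531, 0.013). The arm partly hid the stencil in that picture. The last scene picture shows an even rim of felt around the part of the plate in view.
- **Press force:** the first lid press reached 61 N on the fingertips, more than it needed. That is below the 120 N wrist limit.

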